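# Change over the mug decorating stand and lay out the tools

## Task

Change over the decorating stand for the next mug: take the finished, dotted mug off the platform and stand it on the wooden ware board, stand the plain mug from the board upright in the middle of the platform, and crank the handwheel until the steel pointer is level with the brass clip on the height scale. Lay the tools that are on the bench in the tray in their order of use, starting from the end with the pull handle: needle tool, tweezers, spatula, brush (any of these may be missing), each lying flat across the tray, side by side, with its handle towards the robot's side. Tip neither mug over and leave the other ware and the rest of the bench as they are.

Things in the scene. Friction and masses are not known exactly. Their poses are not given: they have to be found in the camera images.
- needle_grip (a point): Needle tool: slim flattened beech handle 105 long x 11 wide x 8 high (from -67 to +37 along x), brass ferrule 8 wide, then a bare thin steel needle 42 long at its working end; 160 long over all. Point: half-way up, near its balance; x axis along the tool to the working end (it reaches from -67 to +92 mm along x), z up. 30 to 45 g. May be absent.
- tweezers_grip (a point): Steel tweezers lying flat, two bowed arms joined at the back, closing to points at the working end; 18 wide over both arms (parallel for 25 either side of this point), narrowing to 6 at the back end and 8 at the points, 10 high, 160 long; they do not give when squeezed. Point: half-way up, near its balance; x axis along the tool to the working end (it reaches from -75 to +85 mm along x), z up. 30 to 45 g. May be absent.
- spatula_grip (a point): Spatula: flattened wooden handle 110 long x 16 wide x 10 high (from -80 to +30 along x), thin shank, then from +48 a flat round-ended steel leaf 18 wide and 3 thick at its working end; 167 long over all. Point: half-way up, near its balance; x axis along the tool to the working end (it reaches from -80 to +87 mm along x), z up. 30 to 45 g. May be absent.
- brush_grip (a point): Flat brush: wooden handle 95 long x 14 wide x 10 high (from -77 to +17 along x), then a metal ferrule 24 wide, dark bristle end 26 wide (treat it as stiff) at its working end; 163 long over all. Point: half-way up, near its balance; x axis along the tool to the working end (it reaches from -77 to +85 mm along x), z up. 30 to 45 g. May be absent.
- tray_floor (a point): Shallow aluminium kit tray, fixed, 235 (x) x 240 (y) x 18 mm high, walls and floor 5 mm thick, so 225 x 230 inside with the floor 5 mm above the bench. The point is the middle of the inner floor. x axis: across the tray, away from the robot's side; y axis: along the tray towards the end that carries the dark pull handle (a low bar reaching 26 mm out from that end wall); instruments lie along x, side by side along y
- tray_far (a point): Middle of the tray's far long edge (the side away from the robot), at the inner floor, 112.5 mm from the tray's middle along the tray's x
- board_top (a point): Wooden ware board lying on the bench, fixed, 130 (x) x 380 (y) x 12 mm thick; the point is the middle of its upper face. The plain mug and a handle-less brown cup stand on it at the start, the rest is free
- cup: Small handle-less brown cup on the ware board, about 60 mm across, 55 mm high, origin under its foot; a bystander to leave alone
- rib: Bystander: flat wooden rib, 45 x 85 x 8 mm, origin under its centre; leave alone
- tall_cup: Bystander: tall buff cup without handle, 66 mm across, 85 mm high, origin under its foot; leave alone
- sprig_mould: Bystander: plaster block 70 x 50 x 30 mm, origin under its centre; leave alone
- small_bowl: Bystander: ochre bowl 116 mm across, 45 mm high, origin under its foot; leave alone
- finished_mug_mid (a point): The finished mug, standing on the stand's platform at the start: buff clay, dark raised dots around it, 62 mm across, 75 mm high, about 200 g, one ear handle on its +y side reaching 57 mm from the axis, 9 mm thick. The point is on its axis, half-way up (37.5 mm above its foot)
- plain_mug_mid (a point): The plain mug, standing on the ware board at the start: same size, clay and ear handle (+y side) as the finished mug but undecorated. The point is on its axis, half-way up (37.5 mm above its foot)
- platform_top (a point): Middle of the upper face of the stand's round steel platform (150 mm across), which rides up and down the column. The column axis is 190 mm from it along its +x. At the start wound fully down, 82 mm above the bench; it does not turn. The stand is fixed; its grey base plate, 345 x 170 x 16 mm, lies under column and platform, and the arm that carries the platform is 40 mm wide
- pointer_tip (a point): Tip of the small bright steel pointer (4 mm thick) on the carriage, beside the column; it rises with the platform
- clip_mark (a point): Brass clip set on the white height scale beside the column, 4 mm thick: the wanted height. The point is at the middle of its thickness, on the end next to the pointer. Fixed during the run
- wheel_axis (a point): Axis of the handwheel on top of the column, at the height of the rim's upper face (224 mm above the bench). Solid black wheel, 150 mm across, vertical axis, a hub 36 mm across standing 8 mm proud of the rim
- crank_grip (a point): Middle of the upright revolving crank handle on the handwheel: black, 22 mm across, 50 mm high (25 mm above and below this point), 58 mm from the wheel's axis, its foot just above the rim. It spins freely about its own axis, so the hand need not turn with the wheel; its top is 279 mm above the bench; it needs about 3 to 5 N to push along
- wheel (a joint): Angle of the handwheel in rad, 0 at the start (platform fully down, crank handle on the side of the column away from the platform), growing clockwise seen from above; the platform rises 20 mm per full turn (3.18 mm per rad), up to 80 mm. Friction holds it where it is left
Things that resemble listed ones, but are neither listed nor needed, are in the scene too. Leave any purple look-alike of the part that bears brush_grip alone.

How it is judged:
By the outcome, as a careful person would: the job done as asked, in the order asked, and still so for the second after the job is handed in, with the robot touching nothing.
Of needle, tweezers, spatula, brush only 3 to 4 are there at a start; the rules pass over those that are not, and their reading is None.
At some moment in a run one of needle, tweezers, spatula, brush may be knocked a few centimetres aside while the robot is not near it.
It also fails if it takes over 210 s, if anything falls off the work surface, if the arm or the gripper's body presses on something with over 40 N, if the wrist force passes 120 N, or if a joint passes its speed limit or range.

## Robot

A 7-joint arm with a two-finger parallel gripper is mounted at the origin on the work surface. World frame = base frame: x ahead of the robot, y to its left, z up, the work surface at z = 0. Lengths are in m, angles in rad, forces in N, time in s.
With the tool pointing down it reaches from about 0.4 to 0.9 m from the base axis. Payload 5.5 kg.
Tool frame: the origin (TCP) lies between the finger pads; the fingertips stand 22 mm ahead of it and the grasp point (between the pads) lies 3 mm ahead of it; x points along the fingers, y is the direction in which the jaws open and shut, and the axes are right-handed (so a half turn about x gives the same grasp; the last joint's range is limited). The gripper opens to 92 mm and grips with 3 to 60 N. Pads are 19 mm wide; open, the fingers measure 130 mm over their backs; the gripper's body (75 mm by 190 mm) begins 47 mm behind the grasp point.
Start: joints at [-0.927, 0.501, -0.427, 1.55, 0.221, 1.138, -0.21], TCP at [0.242, 0.603, 0.249] pointing down, gripper open.
Joint ranges: [-2.88, 2.88], [-0.31, 2.03], [-1.54, 1.56], [0.2, 2.42], [-1.41, 4.55], [0.19, 2.02], [-2.57, 2.57]. Speed limits (rad/s): [2.57, 2.57, 3.14, 3.14, 3.14, 3.14, 3.14].

## Interface

Orientations are given as a unit quaternion [w, x, y, z].
In Python, from rig import arm gives the robot as it stands.
- The arm moves only by the tool jog_arm, never from a script. Its arguments are lists of equal length, an entry for each row: "xyz": the shift along the tool's x, y, z in mm, a list of three; "angular": the turn, a rotation vector about the tool's x, y, z in rad, a list of three. In form: {"xyz": [[tx, ty, tz], ...], "angular": [[ax, ay, az], ...]}. A call has exactly 5 rows; each row is the pose to reach, as a shift and turn from the pose measured when the call began, along the tool's axes at that moment; what a row does not reach only later rows make up. A row lasts 1/12 s, in which the tool goes at most 41.7 mm and 7.16 degrees, less where a joint would pass 70% of its speed; a pose out of reach is approached as far as the arm can. A call with a gripper value outside its range is refused whole. "grip" is the finger opening in mm, from 0 to 91.8, set as the call begins (left out, the last holds). The fingers move at their own pace and stop on an object; "force" is the grip in N (left out, the last holds). Time passes only in rows, so rows that repeat a pose let the fingers close, or fill a call up. It gives the time, the measured TCP pose, the force and the opening at its end, in the units of the state.
- arm.get_state(): the state, without advancing time (a new reading comes with each control period).
- arm.snapshot(name): name is "scene" or "top" or "wrist"; returns the picture (384x512x3 uint8, red, green, blue); there is no depth.
- arm.camera_info(name): a dict with "fx", "fy", "cx", "cy" (pixels), "k1" (the pictures are not rectified: a ray, as slopes to the right and down, at radius r is drawn at 1 + k1 r^2 times it, then the intrinsics apply), "R" (3x3) and "t" (3): a world point X has camera coordinates R X + t. Camera axes: x right, y down, z forward; pixel columns grow to the right and rows downward; lengths in m; the calibration is good to about 2 mm. A picture is of the moment at which its call begins: read the wrist's pose just before it. camera_info takes no time and is no camera call; for the wrist camera it gives the pose at the moment of the call.
- arm.sign_off(): hands the job in, once; it reports no verdict.
The state is a dict: "clock": time; "joint_positions": joint angles; "joint_vel": joint speeds; "joint_torque": joint torques, N m; "ee_pos": TCP position; "ee_rot": TCP orientation; "ft_force": force on the tool from outside, world axes, zero at the start; "torque": the same for the moment, N m; "gripper_width": finger opening in m.
Only numpy, scipy, OpenCV 4.12 (cv2) and the standard library are available. Lean on these libraries where they do the work, as an engineer would, in place of code of your own. Each camera call takes 0.05 s, during which the arm holds its last target. There are 200 camera calls.

## Working session

There is one attempt and no reset: what is moved stays moved. The work goes in short steps, Python scripts to look and compute and a tool call to move; the robot and the scene stay as the last step left them, time stands still between calls to the robot, and variables do not carry over. Pictures are saved under pics/ and viewed, about 12 in all and at most 16, crops included, and the job is handed in when it is done.

Besides the shell and the picture viewer there is one more tool, called by a JSON object that holds its "api" and its "payload". jog_arm: Moves the arm, as the interface text tells. Its arguments: {"type":"object","properties":{"xyz":{"type":"array"},"angular":{"type":"array"},"grip":{"type":"number"},"force":{"type":"number"}},"required":["xyz","angular"]}

```bash
ls; mkdir -p pics; python3 - <<'E'
from rig import arm
import cv2
s=arm.get_state();print(s['clock'],s['ee_pos'],s['ee_rot'])
for n in("scene","top","wrist"):
    c=arm.camera_info(n);print(n,{k:(v if not hasattr(v,'tolist') else v.round(4).tolist()) if hasattr(v,'round') else v for k,v in c.items()})
for n in("scene","top"):
    im=arm.snapshot(n);cv2.imwrite(f"pics/{n}0.png",cv2.resize(im[:,:,::-1],(800,600),interpolation=cv2.INTER_CUBIC)); cv2.imwrite(f"{n}0_raw.png",im[:,:,::-1])
E
```

```text
pics
0.0 [0.24137483 0.60280671 0.24767224] [ 0.69417846  0.13312401  0.69448558 -0.13447694]
scene {'fx': 387.48205024654885, 'fy': 387.48205024654885, 'cx': 253.7347351950455, 'cy': 193.5311727898281, 'k1': -0.08560743542458171, 'R': [[0.7618, 0.6475, 0.0202], [0.3758, -0.4163, -0.8279], [-0.5277, 0.6383, -0.5605]], 't': [-0.3445, -0.0963, 1.7994]}
top {'fx': 360.2882210366626, 'fy': 360.2882210366626, 'cx': 257.54992351046917, 'cy': 196.959590630908, 'k1': -0.047743620287587336, 'R': [[-0.0181, -0.9998, -0.0035], [-0.9974, 0.0183, -0.0701], [0.0702, 0.0022, -0.9975]], 't': [-0.0863, 0.4899, 1.2567]}
wrist {'fx': 336.50673969235675, 'fy': 336.50673969235675, 'cx': 255.6842765341174, 'cy': 190.42967843271094, 'k1': -0.07992717130782248, 'R': [[0.3727, 0.9279, -0.0019], [0.9003, -0.3611, 0.2431], [0.2249, -0.0923, -0.97]], 't': [-0.6494, -0.0285, 0.3891]}
```

View pics/scene0.png

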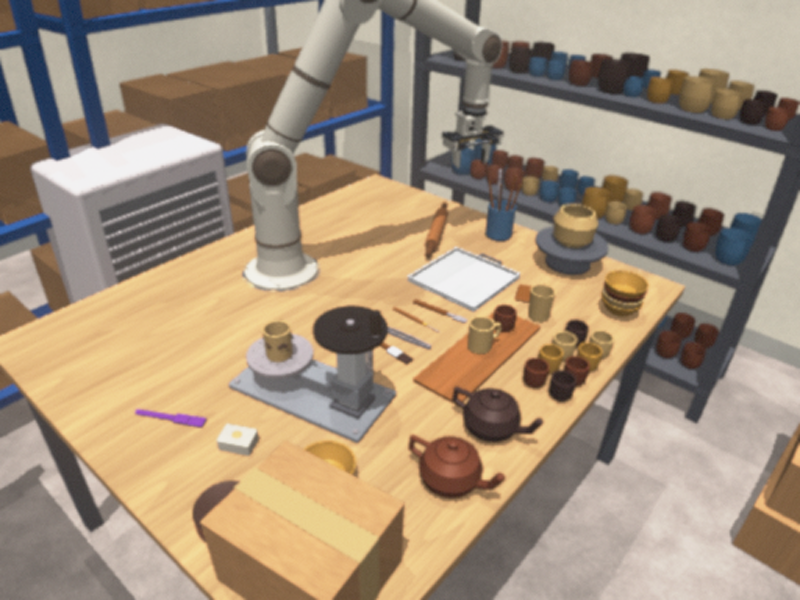

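View pics/top0.png

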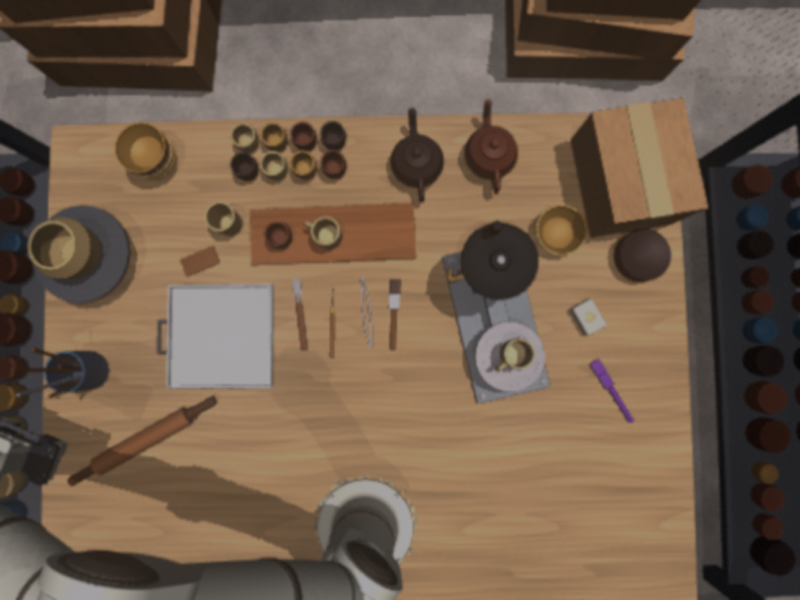

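The two views show the tray at top (220,335) with its pull handle on the left (+y). The tools are in a row: spatula (300,315), needle (332,322), tweezers (366,312) and brush (394,315). The plain mug is on the board at (325,233), and the dotted mug is on the platform at (518,350). The purple brush at (612,390) is the decoy. Next I'll enlarge the tool and stand area.

```bash
cat > h.py <<'E'
import numpy as np, cv2
from rig import arm
from scipy.spatial.transform import Rotation as Ro
def K(c): return np.array([[c['fx'],0,c['cx']],[0,c['fy'],c['cy']],[0,0,1]]), np.array([c['k1'],0,0,0.])
def p2w(c,uv,z):
    k,d=K(c); s=cv2.undistortPoints(np.array(uv,float).reshape(-1,1,2),k,d)[:,0]
    R,t=np.array(c['R']),np.array(c['t']); o=-R.T@t
    r=np.c_[s,np.ones(len(s))]@R; return o+r*((np.array(z)-o[2])/r[:,2])[:,None]
def w2p(c,X):
    k,d=K(c); return cv2.projectPoints(np.array(X,float).reshape(-1,1,3),cv2.Rodrigues(np.array(c['R']))[0],np.array(c['t']),k,d)[0][:,0]
def pose(): 
    s=arm.get_state(); q=s['ee_rot']; return np.array(s['ee_pos']),Ro.from_quat([q[1],q[2],q[3],q[0]]),s
def down(yaw):  # jaws (tool y) at yaw from world y; yaw=0: tool xyz = -z,y,x
    return Ro.from_euler('z',yaw)*Ro.from_matrix(np.array([[0,0,1],[0,1,0],[-1,0,0.]]))
def to(p,yaw):
    P,R,s=pose(); T=down(yaw); d=R.inv().apply(np.array(p)-P)*1000; a=(R.inv()*T).as_rotvec()
    print('shift',d.round(1),'rot',a.round(4),'clock',s['clock'])
def where():
    P,R,s=pose(); M=R.as_matrix(); print(s['clock'],'P',P.round(4),'yaw',round(float(np.arctan2(-M[0,1],M[1,1])),4),'x',M[:,0].round(3),'F',np.round(s['ft_force'],1),'w',round(s['gripper_width']*1000,1))
E
python3 - <<'E'
from h import *
t=cv2.imread('top0_raw.png')
def crop(x,y,w,h,f): cv2.imwrite(f,cv2.resize(t[y:y+h,x:x+w],(800,int(800*h/w)),interpolation=cv2.INTER_CUBIC))
crop(96,126,160,120,'pics/tools0.png'); crop(256,126,160,120,'pics/stand0.png')
where(); to([0.24,0.6,0.25],0)
E
```

```text
0.1 P [0.2414 0.6029 0.2478] yaw -0.3807 x [-0.001 -0.002 -1.   ] F [-0.6 -1.   0.5] w 91.8
shift [-2.2 -3.2 -0.2] rot [-0.3807 -0.0004  0.0017] clock 0.1
```

View pics/tools0.png

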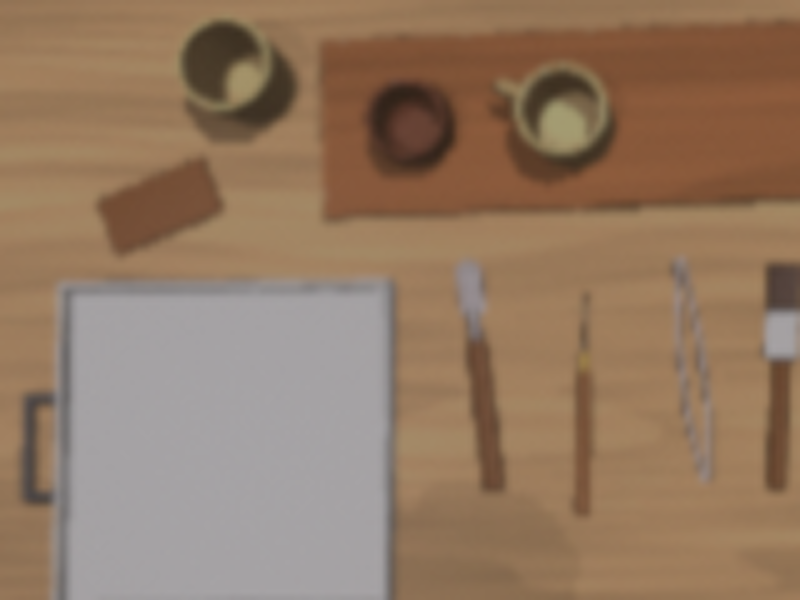

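View pics/stand0.png

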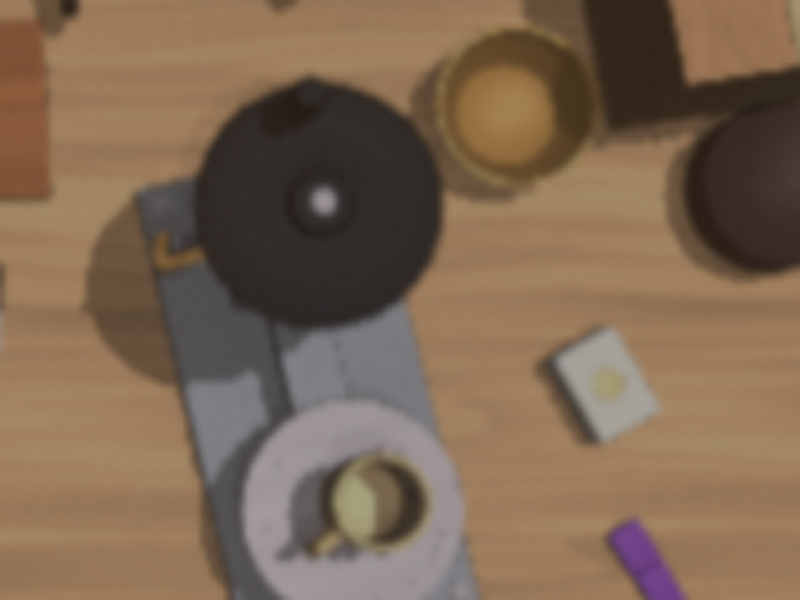

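The crops show the spatula at (480,375), needle (584,400), tweezers (693,370) and real brush (780,375), which has a brown handle. The purple brush (stand crop, 645,560) is the decoy. The tweezers' direction isn't clear yet. The plain mug's ear points left and slightly up, and the finished mug's ear points lower left. The clip is at (180,255) in the stand crop.

```bash
python3 - <<'E'
from h import *
c=arm.camera_info('top')
A=lambda u,v:(96+u/5-.4,126+v/5-.4); B=lambda u,v:(256+u/5-.4,126+v/5-.4)
L=dict(plain=(A(562,112),.087),plain_ear=(A(500,88),.075),cup=(A(411,122),.067),fin=(B(378,502),.157),fin_ear=(B(318,545),.14),wheel=(B(323,201),.232),crank=(B(310,86),.279),plat=(B(355,510),.082),
traytl=(A(58,283),.018),traytr=(A(392,280),.018),traybl=((168*.64,387*.64),.018),traybr=((272*.64,387*.64),.018),bl=(A(322,40),.012),bbl=(A(325,220),.012),br=(B(45,22),.012),bbr=(B(48,195),.012),
spb=(A(493,488),.005),spt=(A(467,262),.002),nb=(A(582,513),.004),nt=(A(586,292),.003),tb=(A(707,478),.008),tt=(A(680,260),.008),bb=(A(775,488),.005),bt=(A(783,265),.005),base_tl=(B(138,195),.016),clip=(B(180,258),.12),
pur=((612*.64,390*.64),.005),rib=(A(160,205),.008),tallcup=(A(225,65),.085),bowl=(B(515,108),.045))
for k,(uv,z) in L.items(): print(k,(p2w(c,[uv],z)[0][:2]*1000).round(0))
E
```

```text
plain [652.  69.]
plain_ear [672. 113.]
cup [652. 176.]
fin [ 383. -325.]
fin_ear [ 356. -289.]
wheel [ 562. -283.]
crank [ 621. -269.]
plat [ 377. -324.]
traytl [551. 442.]
traytr [548. 201.]
traybl [318. 438.]
traybr [315. 201.]
bl [725. 253.]
bbl [593. 251.]
br [ 730. -125.]
bbr [ 604. -125.]
spb [400. 132.]
spt [562. 150.]
nb [381.  69.]
nt [539.  65.]
tb [404. -21.]
tt [560.  -4.]
bb [396. -69.]
bt [555. -77.]
base_tl [ 602. -189.]
clip [ 544. -208.]
pur [ 293. -569.]
rib [607. 372.]
tallcup [690. 300.]
bowl [ 655. -453.]
```

{"api": "jog_arm", "payload": {"xyz": [[-10,0,0],[-20,0,0],[-30,0,0],[-40,0,0],[-50,0,0]], "angular": [[-0.1,0,0],[-0.2,0,0],[-0.3,0,0],[-0.38,0,0],[-0.38,0,0]]}}

```text
clock: 0.52
ee_pos: [0.2414, 0.6025, 0.2976]
ee_rot: [0.707, -0.002, 0.708, -0.0]
ft_force: [-0.4, 0.7, 1.0]
gripper_width: 0.0919
```

{"api": "jog_arm", "payload": {"xyz": [[0,-30,26],[0,-60,52],[0,-90,78],[0,-120,104],[0,-150,130]], "angular": [[0,0,0],[0,0,0],[0,0,0],[0,0,0],[0,0,0]]}}

```text
clock: 0.93
ee_pos: [0.3725, 0.4511, 0.2978]
ee_rot: [0.707, -0.001, 0.708, -0.001]
ft_force: [0.8, 0.1, -0.0]
gripper_width: 0.0917
```

{"api": "jog_arm", "payload": {"xyz": [[0,-38,15],[0,-76,30],[0,-114,45],[0,-152,60],[0,-190,75]], "angular": [[0,0,0],[0,0,0],[0,0,0],[0,0,0],[0,0,0]]}}

```text
clock: 1.35
ee_pos: [0.4477, 0.259, 0.2984]
ee_rot: [0.707, 0.0, 0.708, -0.002]
ft_force: [0.4, 0.2, -0.7]
gripper_width: 0.092
```

{"api": "jog_arm", "payload": {"xyz": [[0,-40,0],[0,-80,0],[0,-120,0],[0,-160,0],[0,-200,0]], "angular": [[0,0,0],[0,0,0],[0,0,0],[0,0,0],[0,0,0]]}}

```text
clock: 1.77
ee_pos: [0.4464, 0.0571, 0.2992]
ee_rot: [0.707, 0.001, 0.707, -0.003]
ft_force: [0.5, -0.7, 0.6]
gripper_width: 0.0918
```

```bash
python3 - <<'E'
from h import *
where(); print(np.round(arm.get_state()['joint_positions'],2))
c=arm.camera_info('wrist');im=arm.snapshot('wrist')
cv2.imwrite('pics/w1.png',cv2.resize(im[:,:,::-1],(800,600),interpolation=cv2.INTER_CUBIC))
import pickle;pickle.dump(c,open('w1.pkl','wb'))
print(w2p(c,[[.45,-.07,0],[.45,.065,0],[.48,.13,0]])*1.5625)
E
```

```text
1.7667 P [0.4464 0.0571 0.2992] yaw -0.0068 x [-0.001 -0.003 -1.   ] F [ 0.5 -0.7  0.6] w 91.8
[ 0.04  0.06 -0.24  1.97  0.02  1.11  1.36]
[[248.20818685 253.48346092]
 [408.71526719 251.96569107]
 [485.36118309 286.46577661]]
```

View pics/w1.png

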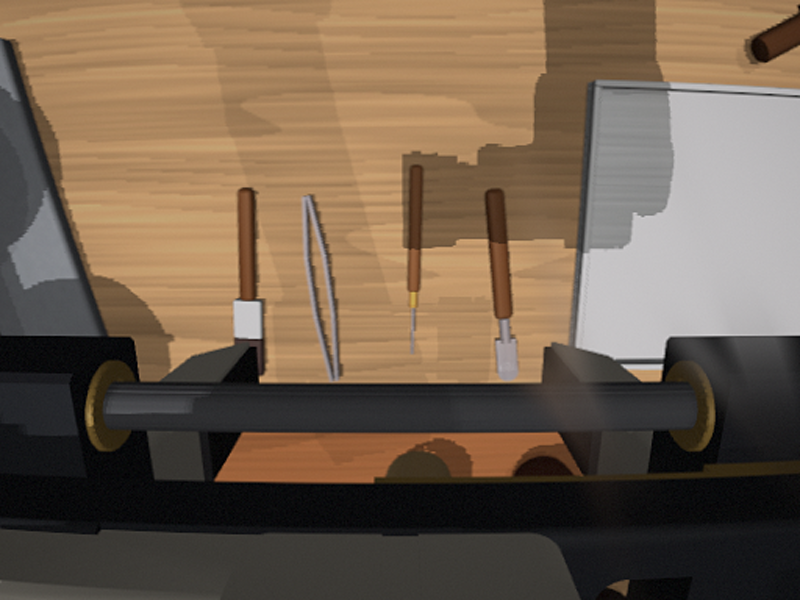

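The wrist view shows the four tools with their handles towards the robot (top of picture). The tweezers lie from (308,198) to (335,378) and the tray's -y wall is at x≈585. Mugs first.

{"api": "jog_arm", "payload": {"xyz": [[0,-40,-10],[0,-80,-20],[0,-120,-30],[0,-160,-40],[0,-200,-50]], "angular": [[0.12,0,0],[0.24,0,0],[0.36,0,0],[0.48,0,0],[0.6,0,0]]}}

```text
clock: 2.23
ee_pos: [0.3946, -0.1442, 0.3009]
ee_rot: [0.673, 0.215, 0.673, -0.22]
ft_force: [0.8, -0.9, -0.2]
gripper_width: 0.0917
```

```bash
python3 - <<'E'
from h import *
where(); to([.383,-.325,.27],-.9); print(np.round(arm.get_state()['joint_positions'],2))
E
```

```text
2.2333 P [ 0.3946 -0.1442  0.3009] yaw -0.6244 x [-0.001 -0.007 -1.   ] F [ 0.8 -0.9 -0.2] w 91.7
shift [  32.2 -153.2   96.1] rot [0.2756 0.004  0.0064] clock 2.2333
[ 0.28 -0.01  0.    2.04  0.01  1.11  1.22]
```

{"api": "jog_arm", "payload": {"xyz": [[6,-31,19],[13,-61,38],[19,-92,58],[26,-122,77],[32,-153,96]], "angular": [[0.055,0.001,0.001],[0.11,0.002,0.003],[0.165,0.003,0.005],[0.22,0.004,0.006],[0.276,0.004,0.006]]}}

```text
clock: 2.65
ee_pos: [0.3828, -0.3261, 0.27]
ee_rot: [0.636, 0.309, 0.636, -0.309]
ft_force: [0.8, 0.6, -0.4]
gripper_width: 0.0923
```

```bash
python3 - <<'E'
from h import *
where(); to([.383,-.325,.13],-.9)
c=arm.camera_info('wrist');im=arm.snapshot('wrist')
p=w2p(c,[[.383,-.325,.157]]+[[.383+.031*np.cos(a),-.325+.031*np.sin(a),.157] for a in np.arange(0,6.28,.5)])
b=cv2.resize(im[:,:,::-1],(800,600),interpolation=cv2.INTER_CUBIC)
for q in p: cv2.circle(b,tuple(int(v) for v in q*1.5625),3,(0,0,255),-1)
cv2.imwrite('pics/w2.png',b)
E
```

```text
2.65 P [ 0.3828 -0.3261  0.27  ] yaw -0.9057 x [ 0. -0. -1.] F [ 0.8  0.6 -0.4] w 92.3
shift [140.    0.8  -0.9] rot [-0.0057  0.0004  0.    ] clock 2.65
```

View pics/w2.png

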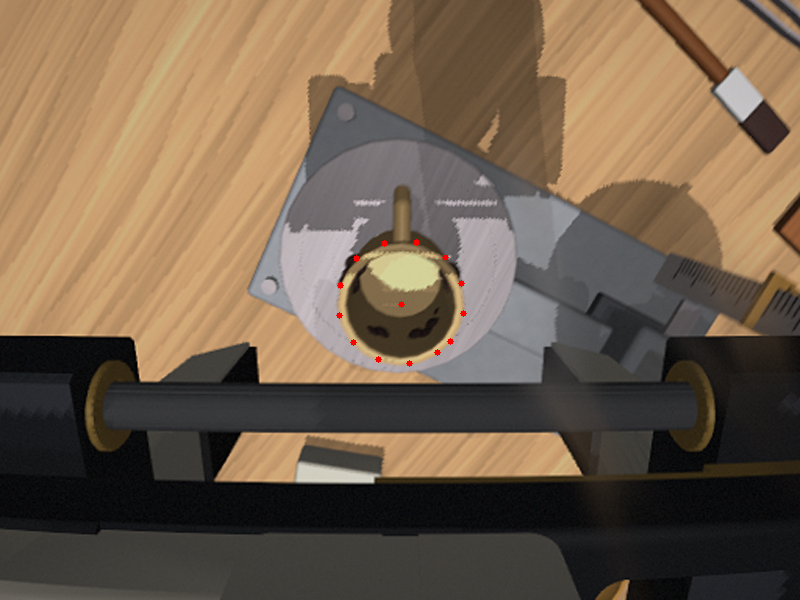

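Projected rim matches the mug rim around (401,303), with the ear clear of both jaws. Now descending to grip it.

```bash
python3 - <<'E'
from h import *
c=arm.camera_info('wrist')
print(p2w(c,[[398/1.5625,255/1.5625],[281/1.5625,250/1.5625],[516/1.5625,255/1.5625],[398/1.5625,139/1.5625]],.082).round(4), p2w(c,[[770/1.5625,300/1.5625]],.12))
E
```

```text
[[ 0.3716 -0.3254  0.082 ]
 [ 0.3118 -0.3671  0.082 ]
 [ 0.4298 -0.2806  0.082 ]
 [ 0.3293 -0.2701  0.082 ]] [[ 0.55519748 -0.20845664  0.12      ]]
```

{"api": "jog_arm", "payload": {"xyz": [[35,1,-1],[70,1,-1],[105,1,-1],[130,1,-1],[140,1,-1]], "angular": [[0,0,0],[0,0,0],[0,0,0],[0,0,0],[0,0,0]]}}

```text
clock: 3.12
ee_pos: [0.3785, -0.331, 0.1257]
ee_rot: [0.632, 0.312, 0.636, -0.315]
ft_force: [-0.1, 0.5, -0.0]
gripper_width: 0.0916
```

{"api": "jog_arm", "payload": {"xyz": [[0,0,0],[0,0,0],[0,0,0],[0,0,0],[0,0,0]], "angular": [[0,0,0],[0,0,0],[0,0,0],[0,0,0],[0,0,0]], "grip": 50, "force": 25}}

```text
clock: 3.53
ee_pos: [0.3802, -0.3314, 0.1275]
ee_rot: [0.634, 0.312, 0.634, -0.315]
ft_force: [2.9, 0.8, 1.4]
gripper_width: 0.0626
```

{"api": "jog_arm", "payload": {"xyz": [[0,0,0],[0,0,0],[0,0,0],[0,0,0],[0,0,0]], "angular": [[0,0,0],[0,0,0],[0,0,0],[0,0,0],[0,0,0]]}}

```text
clock: 3.95
ee_pos: [0.38, -0.3315, 0.1275]
ee_rot: [0.633, 0.312, 0.634, -0.315]
ft_force: [0.5, 0.3, 0.6]
gripper_width: 0.0609
```

{"api": "jog_arm", "payload": {"xyz": [[-15,0,0],[-45,0,0],[-75,0,0],[-105,0,0],[-125,0,0]], "angular": [[0,0,0],[0,0,0],[0,0,0],[0,0,0],[0,0,0]]}}

```text
clock: 4.37
ee_pos: [0.3807, -0.3318, 0.255]
ee_rot: [0.634, 0.312, 0.634, -0.315]
ft_force: [1.1, -0.4, -1.7]
gripper_width: 0.0608
```

{"api": "jog_arm", "payload": {"xyz": [[0,6,-15],[0,14,-35],[0,23,-58],[0,31,-78],[0,39,-97]], "angular": [[0,0,0],[0,0,0],[0,0,0],[0,0,0],[0,0,0]]}}

```text
clock: 4.78
ee_pos: [0.3518, -0.2298, 0.2543]
ee_rot: [0.634, 0.312, 0.634, -0.315]
ft_force: [0.0, -0.7, -2.9]
gripper_width: 0.0606
```

{"api": "jog_arm", "payload": {"xyz": [[0,27,-11],[0,54,-23],[0,81,-35],[0,108,-46],[0,136,-58]], "angular": [[0,0,0],[0,0,0],[0,0,0],[0,0,0],[0,0,0]]}}

```text
clock: 5.2
ee_pos: [0.4247, -0.1002, 0.2535]
ee_rot: [0.634, 0.312, 0.634, -0.315]
ft_force: [1.0, -1.0, -2.6]
gripper_width: 0.0607
```

```bash
python3 - <<'E'
from h import *
where(); to([.560,-.06,.22],-.9);print(np.round(arm.get_state()['joint_positions'],2))
E
```

```text
5.2 P [ 0.4247 -0.1002  0.2535] yaw -0.9197 x [-0.002 -0.004 -1.   ] F [ 1.  -1.  -2.6] w 60.7
shift [ 33.  132.1  50. ] rot [-0.0197  0.0017  0.0045] clock 5.2
[ 0.19  0.08 -0.03  2.06  0.01  1.    0.81]
```

{"api": "jog_arm", "payload": {"xyz": [[6,26,10],[13,53,20],[20,79,30],[26,106,40],[33,132,50]], "angular": [[0,0,0],[-0.01,0.001,0.002],[-0.02,0.002,0.0045],[-0.02,0.002,0.0045],[-0.02,0.002,0.0045]]}}

```text
clock: 5.62
ee_pos: [0.5608, -0.0597, 0.2192]
ee_rot: [0.636, 0.307, 0.637, -0.308]
ft_force: [0.5, -0.2, -1.3]
gripper_width: 0.0606
```

{"api": "jog_arm", "payload": {"xyz": [[10,22,13],[25,45,26],[45,68,40],[60,85,50],[70,91,53]], "angular": [[0,0,0],[0,0,0],[0,0,0],[0,0,0],[0,0,0]]}}

```text
clock: 6.03
ee_pos: [0.6664, -0.0439, 0.1462]
ee_rot: [0.636, 0.307, 0.638, -0.307]
ft_force: [0.2, 0.0, -1.9]
gripper_width: 0.0609
```

```bash
python3 - <<'E'
from h import *
where(); to([.664,-.045,.06],-.9)
E
```

```text
6.0333 P [ 0.6664 -0.0439  0.1462] yaw -0.8991 x [-0.002  0.001 -1.   ] F [ 0.2  0.  -1.9] w 60.9
shift [86.2 -2.5 -0.5] rot [ 0.0009 -0.0019  0.0013] clock 6.0333
```

{"api": "jog_arm", "payload": {"xyz": [[20,-2,0],[45,-2,0],[65,-2,0],[78,-2,0],[83,-2,0]], "angular": [[0,-0.002,0.001],[0,-0.002,0.001],[0,-0.002,0.001],[0,-0.002,0.001],[0,-0.002,0.001]]}}

```text
clock: 6.45
ee_pos: [0.6622, -0.0453, 0.0604]
ee_rot: [0.635, 0.306, 0.638, -0.308]
ft_force: [-0.2, 0.6, -3.3]
gripper_width: 0.0608
```

{"api": "jog_arm", "payload": {"xyz": [[2,0,0],[2,0,0],[4,0,0],[4,0,0],[5,0,0]], "angular": [[0,0,0],[0,0,0],[0,0,0],[0,0,0],[0,0,0]]}}

```text
clock: 6.87
ee_pos: [0.6633, -0.0455, 0.0575]
ee_rot: [0.636, 0.307, 0.638, -0.308]
ft_force: [-2.9, 0.0, 10.9]
gripper_width: 0.0605
```

{"api": "jog_arm", "payload": {"xyz": [[0,0,0],[0,0,0],[0,0,0],[-3,0,0],[-10,0,0]], "angular": [[0,0,0],[0,0,0],[0,0,0],[0,0,0],[0,0,0]], "grip": 82}}

```text
clock: 7.28
ee_pos: [0.6625, -0.0455, 0.0669]
ee_rot: [0.635, 0.306, 0.638, -0.308]
ft_force: [0.4, 0.4, 0.4]
gripper_width: 0.0817
```

{"api": "jog_arm", "payload": {"xyz": [[-25,0,0],[-55,0,0],[-85,0,0],[-110,0,0],[-125,0,0]], "angular": [[0,0,0],[0,0,0],[0.06,0,0],[0.18,0,0],[0.3,0,0]], "grip": 91.8}}

```text
clock: 7.7
ee_pos: [0.6647, -0.0455, 0.1963]
ee_rot: [0.583, 0.401, 0.582, -0.401]
ft_force: [0.4, -0.5, -0.5]
gripper_width: 0.092
```

```bash
python3 - <<'E'
from h import *
where(); to([.652,.069,.20],-1.75)
E
```

```text
7.7 P [ 0.6647 -0.0455  0.1963] yaw -1.2053 x [ 0. -0. -1.] F [ 0.4 -0.5 -0.5] w 92.0
shift [  -3.7   29.  -111.5] rot [ 5.447e-01  2.000e-04 -4.000e-04] clock 7.7
```

{"api": "jog_arm", "payload": {"xyz": [[-4,6,-22],[-4,12,-45],[-4,18,-67],[-4,24,-90],[-4,29,-111]], "angular": [[0.11,0,0],[0.22,0,0],[0.33,0,0],[0.44,0,0],[0.545,0,0]]}}

```text
clock: 8.12
ee_pos: [0.652, 0.0703, 0.2011]
ee_rot: [0.452, 0.544, 0.452, -0.543]
ft_force: [1.2, -0.1, -0.1]
gripper_width: 0.0915
```

```bash
python3 - <<'E'
from h import *
where(); to([.652,.069,.06],-1.75)
c=arm.camera_info('wrist');im=arm.snapshot('wrist')
p=w2p(c,[[.652,.069,.087]]+[[.652+.031*np.cos(a),.069+.031*np.sin(a),.087] for a in np.arange(0,6.28,.5)])
b=cv2.resize(im[:,:,::-1],(800,600),interpolation=cv2.INTER_CUBIC)
for q in p: cv2.circle(b,tuple(int(v) for v in q*1.5625),3,(0,0,255),-1)
cv2.imwrite('pics/w3.png',b)
E
```

```text
8.1167 P [0.652  0.0703 0.2011] yaw -1.7552 x [ 0.001  0.001 -1.   ] F [ 1.2 -0.1 -0.1] w 91.5
shift [1.411e+02 1.000e-01 1.400e+00] rot [-0.0052 -0.0008 -0.001 ] clock 8.1167
```

View pics/w3.png

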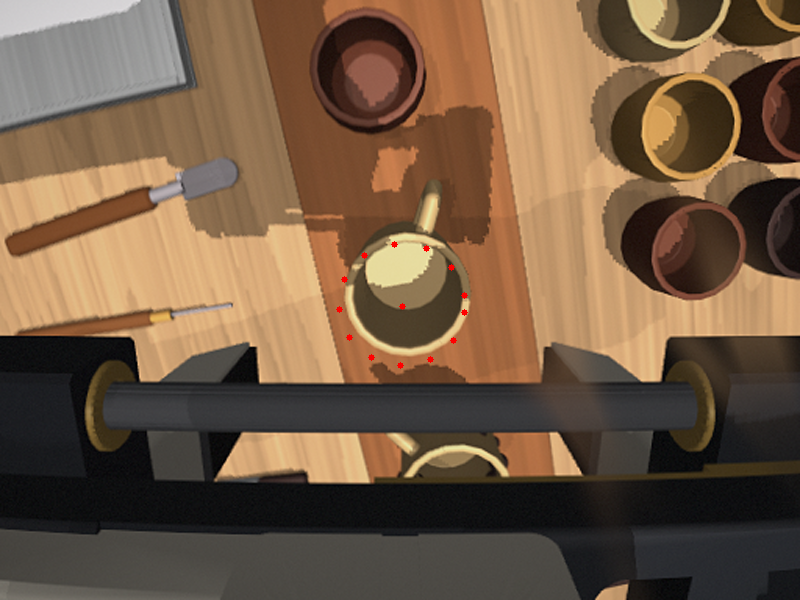

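The plain mug's rim centre is at (407,294), against my prediction of (402,306), so I shift +2.5 mm in tool y and -6 mm in tool z. The finished mug stands on the board at (455,465).

{"api": "jog_arm", "payload": {"xyz": [[35,3,-5],[70,3,-5],[105,3,-5],[128,3,-5],[140,3,-5]], "angular": [[0,0,0],[0,0,0],[0,0,0],[0,0,0],[0,0,0]]}}

```text
clock: 8.58
ee_pos: [0.6526, 0.0819, 0.0575]
ee_rot: [-0.45, -0.543, -0.454, 0.544]
ft_force: [0.1, 0.4, 0.7]
gripper_width: 0.092
```

{"api": "jog_arm", "payload": {"xyz": [[0,0,0],[0,0,0],[0,0,0],[0,0,0],[0,0,0]], "angular": [[0,0,0],[0,0,0],[0,0,0],[0,0,0],[0,0,0]], "grip": 50, "force": 25}}

```text
clock: 9.0
ee_pos: [0.6551, 0.0819, 0.0601]
ee_rot: [0.451, 0.545, 0.453, -0.543]
ft_force: [0.9, 1.1, -0.6]
gripper_width: 0.063
```

{"api": "jog_arm", "payload": {"xyz": [[0,0,0],[0,0,0],[0,0,0],[0,0,0],[0,0,0]], "angular": [[0,0,0],[0,0,0],[0,0,0],[0,0,0],[0,0,0]]}}

```text
clock: 9.42
ee_pos: [0.6548, 0.082, 0.06]
ee_rot: [0.451, 0.545, 0.453, -0.543]
ft_force: [-0.5, -0.6, 0.0]
gripper_width: 0.0622
```

{"api": "jog_arm", "payload": {"xyz": [[-15,0,0],[-50,0,0],[-85,0,0],[-120,0,0],[-150,0,0]], "angular": [[0,0,0],[0,0,0],[0,0,0],[0,0,0],[0,0,0]]}}

```text
clock: 9.83
ee_pos: [0.6549, 0.0813, 0.2121]
ee_rot: [0.451, 0.545, 0.453, -0.542]
ft_force: [1.1, -0.2, -1.8]
gripper_width: 0.0624
```

```bash
python3 - <<'E'
from h import *
where(); to([.5,-.03,.23],-1.3);print(np.round(arm.get_state()['joint_positions'],2))
E
```

```text
9.8333 P [0.6549 0.0813 0.2121] yaw -1.7541 x [ 0.001  0.005 -1.   ] F [ 1.1 -0.2 -1.8] w 62.4
shift [ -18.5 -132.   137.6] rot [-0.4541 -0.0048 -0.0007] clock 9.8333
[-0.24  0.52  0.11  1.57 -0.07  1.05 -0.29]
```

{"api": "jog_arm", "payload": {"xyz": [[-6,-20,20],[-12,-46,48],[-19,-74,77],[-26,-104,108],[-30,-132,137]], "angular": [[-0.09,0,0],[-0.18,-0.002,0],[-0.27,-0.003,0],[-0.36,-0.004,0],[-0.454,-0.005,0]]}}

```text
clock: 10.25
ee_pos: [0.4992, -0.0298, 0.2417]
ee_rot: [0.564, 0.427, 0.564, -0.426]
ft_force: [-0.4, -0.6, -1.7]
gripper_width: 0.0626
```

```bash
python3 - <<'E'
from h import *
where(); to([.38,-.15,.25],-.9)
E
```

```text
10.25 P [ 0.4992 -0.0298  0.2417] yaw -1.2953 x [ 0.001 -0.    -1.   ] F [-0.4 -0.6 -1.7] w 62.6
shift [  -8.4 -147.4   83.2] rot [-0.3953  0.0008 -0.0007] clock 10.25
```

{"api": "jog_arm", "payload": {"xyz": [[-2,-30,17],[-4,-60,34],[-6,-90,51],[-8,-119,67],[-8,-147,83]], "angular": [[-0.08,0,0],[-0.16,0,0],[-0.24,0,0],[-0.32,0,0],[-0.395,0,0]]}}

```text
clock: 10.67
ee_pos: [0.3787, -0.1506, 0.25]
ee_rot: [0.638, 0.307, 0.637, -0.306]
ft_force: [1.6, -0.6, -1.4]
gripper_width: 0.0623
```

{"api": "jog_arm", "payload": {"xyz": [[0,-20,16],[0,-40,32],[0,-58,47],[0,-68,55],[0,-72,58]], "angular": [[0,0,0],[0,0,0],[0,0,0],[0,0,0],[0,0,0]]}}

```text
clock: 11.08
ee_pos: [0.3576, -0.2431, 0.2501]
ee_rot: [0.637, 0.308, 0.636, -0.308]
ft_force: [-0.5, 0.3, -1.7]
gripper_width: 0.0629
```

```bash
python3 - <<'E'
from h import *
where(); to([.371,-.32,.23],-.9)
c=arm.camera_info('wrist');im=arm.snapshot('wrist');import pickle;pickle.dump(c,open('w4.pkl','wb'))
cv2.imwrite('pics/w4.png',cv2.resize(im[:,:,::-1],(800,600),interpolation=cv2.INTER_CUBIC))
E
```

```text
11.0833 P [ 0.3576 -0.2431  0.2501] yaw -0.9002 x [ 0.002 -0.001 -1.   ] F [-0.5  0.3 -1.7] w 62.9
shift [ 20.2 -37.3  68.5] rot [-0.0002  0.0019 -0.0007] clock 11.0833
```

View pics/w4.png

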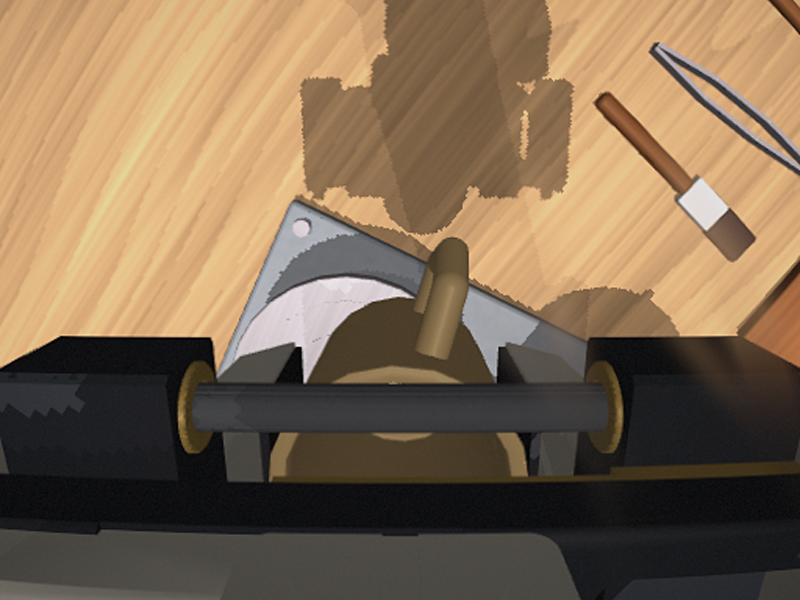

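The mug is held upright between the pads at (400,440), with the platform ahead.

{"api": "jog_arm", "payload": {"xyz": [[5,-9,17],[10,-20,36],[16,-30,55],[20,-36,66],[20,-37,68]], "angular": [[0,0.002,0],[0,0.002,0],[0,0.002,0],[0,0.002,0],[0,0.002,0]]}}

```text
clock: 11.55
ee_pos: [0.3712, -0.3198, 0.2292]
ee_rot: [0.636, 0.308, 0.637, -0.308]
ft_force: [-0.2, 0.3, -1.8]
gripper_width: 0.0625
```

{"api": "jog_arm", "payload": {"xyz": [[15,0,0],[40,0,0],[65,0,0],[80,0,0],[85,0,0]], "angular": [[0,0,0],[0,0,0],[0,0,0],[0,0,0],[0,0,0]]}}

```text
clock: 11.97
ee_pos: [0.3702, -0.3166, 0.1418]
ee_rot: [0.635, 0.308, 0.639, -0.306]
ft_force: [-0.4, 0.3, -2.0]
gripper_width: 0.0627
```

```bash
python3 - <<'E'
from h import *
where(); to([.371,-.32,.129],-.9)
E
```

```text
11.9667 P [ 0.3702 -0.3166  0.1418] yaw -0.8987 x [-0.005  0.005 -1.   ] F [-0.4  0.3 -2. ] w 62.7
shift [12.7 -1.5  3.3] rot [ 0.0013 -0.0066  0.0009] clock 11.9667
```

{"api": "jog_arm", "payload": {"xyz": [[4,-1,3],[8,-1,3],[10,-1,3],[11,-1,3],[12,-1,3]], "angular": [[0,-0.006,0],[0,-0.006,0],[0,-0.006,0],[0,-0.006,0],[0,-0.006,0]]}}

```text
clock: 12.38
ee_pos: [0.3717, -0.3197, 0.1304]
ee_rot: [0.637, 0.307, 0.637, -0.307]
ft_force: [-0.2, 0.5, -1.5]
gripper_width: 0.0628
```

{"api": "jog_arm", "payload": {"xyz": [[1,0,0],[1,0,0],[2,0,0],[2,0,0],[2,0,0]], "angular": [[0,0,0],[0,0,0],[0,0,0],[0,0,0],[0,0,0]]}}

```text
clock: 12.8
ee_pos: [0.3723, -0.3202, 0.1297]
ee_rot: [0.638, 0.307, 0.636, -0.307]
ft_force: [-2.4, 2.1, 8.5]
gripper_width: 0.0623
```

Contact. Release, rise, and look.

{"api": "jog_arm", "payload": {"xyz": [[0,0,0],[0,0,0],[0,0,0],[-3,0,0],[-10,0,0]], "angular": [[0,0,0],[0,0,0],[0,0,0],[0,0,0],[0,0,0]], "grip": 82}}

```text
clock: 13.22
ee_pos: [0.3717, -0.3197, 0.1393]
ee_rot: [0.637, 0.307, 0.637, -0.307]
ft_force: [-0.6, 0.5, -0.0]
gripper_width: 0.0819
```

{"api": "jog_arm", "payload": {"xyz": [[-25,0,0],[-65,0,0],[-105,0,0],[-140,0,0],[-150,0,0]], "angular": [[0,0,0],[0,0,0],[0,0,0],[0,0,0],[0,0,0]], "grip": 91.8}}

```text
clock: 13.63
ee_pos: [0.3738, -0.3217, 0.2956]
ee_rot: [0.64, 0.307, 0.633, -0.308]
ft_force: [0.6, -0.5, -0.1]
gripper_width: 0.092
```

```bash
python3 - <<'E'
from h import *
where()
c=arm.camera_info('wrist');im=arm.snapshot('wrist')
b=cv2.resize(im[:,:,::-1],(800,600),interpolation=cv2.INTER_CUBIC)
C=np.array([.3755,-.3255])
for r,z,col in((.075,.082,(0,0,255)),(.031,.157,(0,255,0))):
  for a in np.arange(0,6.28,.3):
    q=w2p(c,[[C[0]+r*np.cos(a),C[1]+r*np.sin(a),z]])[0]*1.5625; cv2.circle(b,(int(q[0]),int(q[1])),2,col,-1)
cv2.imwrite('pics/w5.png',b)
E
```

```text
13.6333 P [ 0.3738 -0.3217  0.2956] yaw -0.8993 x [ 0.008 -0.006 -1.   ] F [ 0.6 -0.5 -0.1] w 92.0
```

View pics/w5.png

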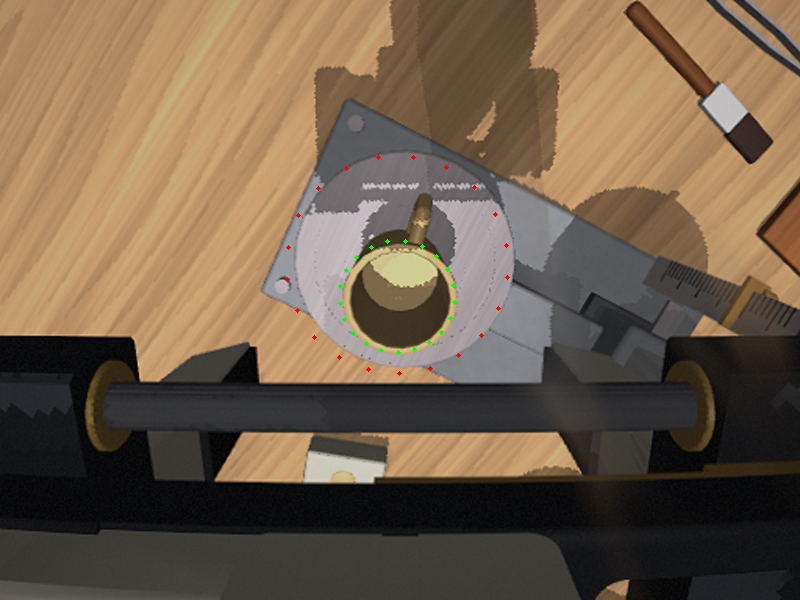

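The view shows the platform centre at (405,259) px and the mug rim at (400,299). That puts the mug about 6 mm off centre (-3.5 mm tool y, +5.2 mm tool z). I'll regrasp it and shift.

```bash
python3 - <<'E'
from h import *
where(); to([.3778,-.3257,.20],-.9)
E
```

```text
13.6833 P [ 0.3739 -0.3217  0.2952] yaw -0.8991 x [ 0.008 -0.005 -1.   ] F [ 0.7 -0.7  1.8] w 92.0
shift [95.2  0.2  4.7] rot [ 0.0009  0.0095 -0.0031] clock 13.6833
```

{"api": "jog_arm", "payload": {"xyz": [[20,0,5],[50,0,5],[80,0,5],[92,0,5],[95,0,5]], "angular": [[0,0.0095,-0.003],[0,0.0095,-0.003],[0,0.0095,-0.003],[0,0.0095,-0.003],[0,0.0095,-0.003]]}}

```text
clock: 14.1
ee_pos: [0.3755, -0.3242, 0.1965]
ee_rot: [0.634, 0.308, 0.639, -0.307]
ft_force: [-0.7, 0.5, 0.0]
gripper_width: 0.092
```

{"api": "jog_arm", "payload": {"xyz": [[15,0,0],[35,0,0],[55,0,0],[65,0,0],[70,0,0]], "angular": [[0,0,0],[0,0,0],[0,0,0],[0,0,0],[0,0,0]]}}

```text
clock: 14.52
ee_pos: [0.3743, -0.3234, 0.1253]
ee_rot: [0.633, 0.308, 0.64, -0.307]
ft_force: [0.3, -0.2, 0.6]
gripper_width: 0.0918
```

```bash
python3 - <<'E'
from h import *
where(); to([.3778,-.3257,.13],-.9)
E
```

```text
14.5167 P [ 0.3743 -0.3234  0.1253] yaw -0.8992 x [-0.008  0.005 -1.   ] F [ 0.3 -0.2  0.6] w 91.8
shift [-4.7  1.3  3.9] rot [ 0.0007 -0.0091  0.003 ] clock 14.5167
```

{"api": "jog_arm", "payload": {"xyz": [[-4,1,4],[-4,1,4],[-4,1,4],[-4,1,4],[-4,1,4]], "angular": [[0,-0.009,0.003],[0,-0.009,0.003],[0,-0.009,0.003],[0,-0.009,0.003],[0,-0.009,0.003]]}}

```text
clock: 14.93
ee_pos: [0.3781, -0.3263, 0.1302]
ee_rot: [0.637, 0.307, 0.636, -0.307]
ft_force: [-0.7, -0.3, -0.6]
gripper_width: 0.0919
```

{"api": "jog_arm", "payload": {"xyz": [[0,0,0],[0,0,0],[0,0,0],[0,0,0],[0,0,0]], "angular": [[0,0,0],[0,0,0],[0,0,0],[0,0,0],[0,0,0]], "grip": 50, "force": 25}}

```text
clock: 15.35
ee_pos: [0.3781, -0.3263, 0.1301]
ee_rot: [0.637, 0.307, 0.636, -0.307]
ft_force: [-1.2, -1.6, 2.2]
gripper_width: 0.0628
```

{"api": "jog_arm", "payload": {"xyz": [[0,0,0],[0,0,0],[0,0,0],[0,0,0],[0,0,0]], "angular": [[0,0,0],[0,0,0],[0,0,0],[0,0,0],[0,0,0]]}}

```text
clock: 15.77
ee_pos: [0.378, -0.3263, 0.1301]
ee_rot: [0.637, 0.307, 0.636, -0.307]
ft_force: [-0.6, -0.1, 0.5]
gripper_width: 0.0628
```

{"api": "jog_arm", "payload": {"xyz": [[-3,0,0],[-6,0,0],[-6,2,-2],[-6,3,-5],[-6,3,-5]], "angular": [[0,0,0],[0,0,0],[0,0,0],[0,0,0],[0,0,0]]}}

```text
clock: 16.18
ee_pos: [0.377, -0.3195, 0.1359]
ee_rot: [0.637, 0.307, 0.637, -0.307]
ft_force: [0.6, -0.3, -1.9]
gripper_width: 0.0628
```

```bash
python3 - <<'E'
from h import *
where(); to([.377,-.320,.13],-.9)
E
```

```text
16.1833 P [ 0.377  -0.3195  0.1359] yaw -0.8986 x [ 0.001  0.    -1.   ] F [ 0.6 -0.3 -1.9] w 62.8
shift [ 5.9 -0.3  0.4] rot [ 0.0014  0.0003 -0.0006] clock 16.1833
```

{"api": "jog_arm", "payload": {"xyz": [[2,0,0],[4,0,0],[6,0,0],[7,0,0],[7,0,0]], "angular": [[0,0,0],[0,0,0],[0,0,0],[0,0,0],[0,0,0]]}}

```text
clock: 16.6
ee_pos: [0.3771, -0.3195, 0.1301]
ee_rot: [0.637, 0.308, 0.637, -0.307]
ft_force: [-4.0, 4.5, 14.2]
gripper_width: 0.0625
```

{"api": "jog_arm", "payload": {"xyz": [[0,0,0],[0,0,0],[0,0,0],[-3,0,0],[-10,0,0]], "angular": [[0,0,0],[0,0,0],[0,0,0],[0,0,0],[0,0,0]], "grip": 82}}

```text
clock: 17.02
ee_pos: [0.3764, -0.3191, 0.1395]
ee_rot: [0.636, 0.308, 0.637, -0.307]
ft_force: [-0.6, 0.2, -0.4]
gripper_width: 0.0816
```

{"api": "jog_arm", "payload": {"xyz": [[-25,0,0],[-65,0,0],[-105,0,0],[-140,0,0],[-150,0,0]], "angular": [[0,0,0],[0,0,0],[0,0,0],[0,0,0],[0,0,0]], "grip": 91.8}}

```text
clock: 17.43
ee_pos: [0.3786, -0.3215, 0.2958]
ee_rot: [0.64, 0.307, 0.634, -0.307]
ft_force: [0.0, -1.7, -0.2]
gripper_width: 0.0921
```

```bash
cat >> h.py <<'E'
def camat(P,R):  # wrist camera dict predicted for TCP pose P,R
    c=dict(arm.camera_info('wrist')); P0,R0,_=pose(); Rc=np.array(c['R']);tc=np.array(c['t'])
    X=R0.inv().as_matrix(); M=Rc@R0.as_matrix(); t=tc+Rc@P0   # cam = M tool + t
    c['R']=M@R.inv().as_matrix(); c['t']=t-c['R']@np.array(P); return c
E
python3 - <<'E'
from h import *
where()
pts=[[.552,-.208,z] for z in (.05,.1,.15,.2)]
for P,yaw,pit in [((.40,-.15,.25),-.3,-.5),((.40,-.15,.22),-.3,-.8),((.40,-.13,.2),-.3,-1.),((.42,-.18,.28),0,-.8),((.42,-.18,.28),0,-.5)]:
    R=down(yaw)*Ro.from_euler('y',pit); c=camat(P,R); cc=-np.array(c['R']).T@c['t']
    print(P,yaw,pit,'finger dir',R.apply([1,0,0]).round(2),'cam',cc.round(3),(w2p(c,pts)*1.5625).round(0).tolist())
E
```

```text
17.4333 P [ 0.3786 -0.3215  0.2958] yaw -0.8993 x [ 0.007 -0.003 -1.   ] F [ 0.  -1.7 -0.2] w 92.1
(0.4, -0.15, 0.25) -0.3 -0.5 finger dir [ 0.46 -0.14 -0.88] cam [ 0.282 -0.114  0.337] [[386.0, 317.0], [385.0, 367.0], [383.0, 428.0], [382.0, 503.0]]
(0.4, -0.15, 0.22) -0.3 -0.8 finger dir [ 0.69 -0.21 -0.7 ] cam [ 0.263 -0.108  0.267] [[385.0, 249.0], [384.0, 311.0], [383.0, 382.0], [382.0, 465.0]]
(0.4, -0.13, 0.2) -0.3 -1.0 finger dir [ 0.8  -0.25 -0.54] cam [ 0.257 -0.086  0.217] [[356.0, 213.0], [354.0, 283.0], [352.0, 359.0], [350.0, 442.0]]
(0.42, -0.18, 0.28) 0 -0.8 finger dir [ 0.72  0.   -0.7 ] cam [ 0.277 -0.18   0.327] [[361.0, 157.0], [358.0, 211.0], [355.0, 274.0], [351.0, 347.0]]
(0.42, -0.18, 0.28) 0 -0.5 finger dir [ 0.48  0.   -0.88] cam [ 0.297 -0.18   0.367] [[364.0, 262.0], [360.0, 307.0], [356.0, 361.0], [350.0, 429.0]]
```

```bash
python3 - <<'E'
from h import *
P,R,s=pose()
T=down(0)*Ro.from_euler('y',-.75); d=R.inv().apply(np.array([.42,-.175,.285])-P)*1000
print(d.round(0),(R.inv()*T).as_rotvec().round(3),s['joint_positions'])
E
```

```text
[ 11. 123. -89.] [-0.855 -0.69   0.336] [ 0.35206934  0.14269672  0.33091966  1.89892927 -0.05401767  1.10066409
  1.3754435 ]
```

{"api": "jog_arm", "payload": {"xyz": [[2,15,-11],[3,30,-21],[4,45,-32],[5,60,-43],[6,72,-52]], "angular": [[-0.085,-0.07,0.034],[-0.17,-0.14,0.067],[-0.255,-0.21,0.1],[-0.34,-0.275,0.134],[-0.43,-0.345,0.168]]}}

```text
clock: 17.85
ee_pos: [0.403, -0.2344, 0.29]
ee_rot: [0.813, 0.157, 0.538, -0.158]
ft_force: [0.6, 0.6, 0.3]
gripper_width: 0.0918
```

```bash
python3 - <<'E'
from h import *
P,R,s=pose();where()
T=down(0)*Ro.from_euler('y',-.75); d=R.inv().apply(np.array([.42,-.175,.285])-P)*1000
print(d.round(0),(R.inv()*T).as_rotvec().round(3),s['joint_positions'])
E
```

```text
17.85 P [ 0.403  -0.2344  0.29  ] yaw -0.4414 x [ 0.372 -0.087 -0.924] F [0.6 0.6 0.3] w 91.8
[  6.  60. -13.] [-0.42  -0.342  0.166] [ 0.27666554 -0.13592627  0.26061075  2.24080838 -0.1346473   0.66196745
  1.74491881]
```

{"api": "jog_arm", "payload": {"xyz": [[1,12,-3],[2,24,-5],[3,36,-8],[4,48,-10],[6,60,-13]], "angular": [[-0.07,-0.06,0.03],[-0.15,-0.12,0.06],[-0.22,-0.18,0.085],[-0.29,-0.23,0.11],[-0.36,-0.26,0.13]]}}

```text
clock: 18.27
ee_pos: [0.423, -0.1796, 0.2908]
ee_rot: [0.896, 0.029, 0.442, -0.03]
ft_force: [0.3, 0.5, -0.1]
gripper_width: 0.0918
```

```bash
python3 - <<'E'
from h import *
import pickle
where();print(np.round(arm.get_state()['joint_positions'],2))
c=arm.camera_info('wrist');im=arm.snapshot('wrist');pickle.dump(c,open('w6.pkl','wb'));cv2.imwrite('w6_raw.png',im[:,:,::-1])
q=w2p(c,[[.552,-.208,.12]])[0];print(q)
x0=int(np.clip(q[0]-100,0,312));y0=int(np.clip(q[1]-95,0,234));print(x0,y0)
cv2.imwrite('pics/w6.png',cv2.resize(im[y0:y0+150,x0:x0+200,::-1],(800,600),interpolation=cv2.INTER_CUBIC))
E
```

```text
18.2667 P [ 0.423  -0.1796  0.2908] yaw -0.0804 x [ 0.608 -0.029 -0.793] F [ 0.3  0.5 -0.1] w 91.8
[ 0.28 -0.23  0.26  2.42 -0.61  0.42  2.52]
[234.06161396 170.74864365]
134 75
```

View pics/w6.png

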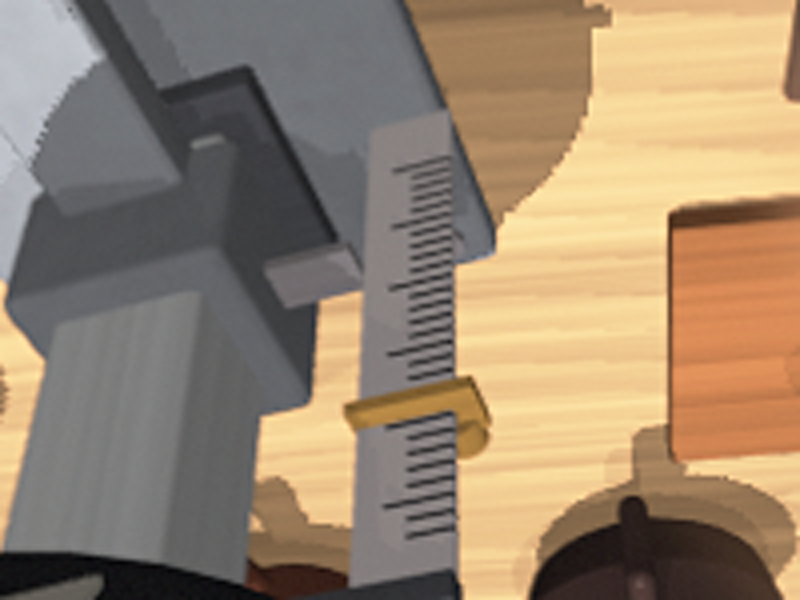

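The crop shows the brass clip's end at (346,415), the pointer tip at (358,268), and the scale's foot at (410,120).

```bash
python3 - <<'E'
from h import *
import pickle
c=pickle.load(open('w6.pkl','rb'))
f=lambda u,v:[134+u/4-.4,75+v/4-.4]
B=p2w(c,[f(370,128),f(450,110)],.016);print('scale foot',B.round(4))
from scipy.optimize import least_squares
def z_on(uv,x):  # fix x, solve y,z
    r=least_squares(lambda p:w2p(c,[[x,p[0],p[1]]])[0]-uv,[-.21,.1]);return r.x.round(4)
for n,uv in dict(clip_top=f(346,405),clip_bot=f(350,430),ptr_topback=f(350,245),ptr_topfront=f(360,272),ptr_left=f(285,308),maj0=f(395,170),maj1=f(392,226),maj2=f(390,289),maj3=f(388,355),maj5=f(385,507)).items():
    print(n,[z_on(uv,x).tolist() for x in (.54,.55,.56)])
E
```

```text
scale foot [[ 0.547  -0.2189  0.016 ]
 [ 0.5427 -0.1934  0.016 ]]
clip_top [[-0.2203, 0.1363], [-0.2223, 0.1275], [-0.2243, 0.1187]]
clip_bot [[-0.219, 0.1446], [-0.2209, 0.1361], [-0.2229, 0.1276]]
ptr_topback [[-0.2216, 0.0771], [-0.2237, 0.0659], [-0.2258, 0.0548]]
ptr_topfront [[-0.2184, 0.0883], [-0.2204, 0.0776], [-0.2223, 0.0669]]
ptr_left [[-0.2384, 0.1], [-0.2411, 0.0898], [-0.2438, 0.0795]]
maj0 [[-0.2096, 0.0461], [-0.2112, 0.0337], [-0.2127, 0.0213]]
maj1 [[-0.21, 0.0706], [-0.2116, 0.0592], [-0.2132, 0.0478]]
maj2 [[-0.21, 0.0959], [-0.2116, 0.0855], [-0.2132, 0.0751]]
maj3 [[-0.21, 0.1202], [-0.2116, 0.1108], [-0.2132, 0.1013]]
maj5 [[-0.2097, 0.1691], [-0.2113, 0.1616], [-0.2129, 0.1541]]
```

```bash
python3 - <<'E'
from h import *
P,R,s=pose();where()
T=down(-.6); d=R.inv().apply(np.array([.47,-.16,.36])-P)*1000
print(d.round(0),(R.inv()*T).as_rotvec().round(3))
E
```

```text
18.3167 P [ 0.4233 -0.1787  0.2904] yaw -0.0732 x [ 0.608 -0.026 -0.793] F [0.7 1.7 0.6] w 92.0
[-27.  24.  78.] [ 0.5    0.632 -0.194]
```

{"api": "jog_arm", "payload": {"xyz": [[-6,5,16],[-11,10,31],[-17,15,47],[-22,20,63],[-27,24,78]], "angular": [[0.07,0.09,-0.028],[0.14,0.18,-0.055],[0.21,0.27,-0.083],[0.28,0.36,-0.11],[0.35,0.45,-0.138]]}}

```text
clock: 18.73
ee_pos: [0.4682, -0.161, 0.3593]
ee_rot: [0.8, 0.123, 0.575, -0.122]
ft_force: [1.4, 0.6, -0.8]
gripper_width: 0.0918
```

```bash
python3 - <<'E'
from h import *
P,R,s=pose();where()
T=down(-1.2); d=R.inv().apply(np.array([.56,-.21,.35])-P)*1000
print(d.round(0),(R.inv()*T).as_rotvec().round(3))
E
```

```text
18.7333 P [ 0.4682 -0.161   0.3593] yaw -0.3432 x [ 0.31  -0.054 -0.949] F [ 1.4  0.6 -0.8] w 91.8
[ 40. -16.  95.] [ 0.84   0.272 -0.187]
```

{"api": "jog_arm", "payload": {"xyz": [[8,-3,19],[16,-6,38],[24,-9,57],[32,-12,76],[40,-16,95]], "angular": [[0.11,0.045,-0.03],[0.22,0.09,-0.06],[0.33,0.135,-0.09],[0.44,0.18,-0.12],[0.55,0.2,-0.135]]}}

```text
clock: 19.15
ee_pos: [0.5612, -0.211, 0.3494]
ee_rot: [0.664, 0.309, 0.602, -0.317]
ft_force: [1.1, -0.3, 0.7]
gripper_width: 0.092
```

```bash
python3 - <<'E'
from h import *
P,R,s=pose();where()
T=down(-1.5708); d=R.inv().apply(np.array([.619,-.270,.34])-P)*1000
print(d.round(0),(R.inv()*T).as_rotvec().round(3))
E
```

```text
19.15 P [ 0.5612 -0.211   0.3494] yaw -0.9173 x [ 0.073 -0.049 -0.996] F [ 1.1 -0.3  0.7] w 92.0
[16. 10. 81.] [ 0.652  0.071 -0.055]
```

{"api": "jog_arm", "payload": {"xyz": [[3,2,16],[6,4,32],[10,6,48],[13,8,65],[16,10,81]], "angular": [[0.12,0.014,-0.011],[0.24,0.028,-0.022],[0.36,0.042,-0.033],[0.48,0.056,-0.044],[0.58,0.07,-0.055]]}}

```text
clock: 19.57
ee_pos: [0.6193, -0.2716, 0.3397]
ee_rot: [0.515, 0.482, 0.515, -0.487]
ft_force: [0.6, -0.2, 0.2]
gripper_width: 0.0918
```

{"api": "jog_arm", "payload": {"xyz": [[0,0,0],[0,0,0],[0,0,0],[0,0,0],[0,0,0]], "angular": [[0.07,0,0],[0.07,0,0],[0.07,0,0],[0.07,0,0],[0.07,0,0]]}}

```text
clock: 19.98
ee_pos: [0.6191, -0.2711, 0.3401]
ee_rot: [-0.499, -0.499, -0.498, 0.505]
ft_force: [0.0, 1.3, -0.2]
gripper_width: 0.0918
```

```bash
python3 - <<'E'
from h import *
where(); to([.619,-.270,.262],-1.5708);print(np.round(arm.get_state()['joint_positions'],2))
c=arm.camera_info('wrist');im=arm.snapshot('wrist')
b=cv2.resize(im[:,:,::-1],(800,600),interpolation=cv2.INTER_CUBIC)
for q in w2p(c,[[.619,-.270,.279],[.562,-.283,.232]]+[[.562+.075*np.cos(a),-.283+.075*np.sin(a),.224] for a in np.arange(0,6.28,.3)]): cv2.circle(b,tuple(int(v) for v in q*1.5625),3,(0,0,255),-1)
cv2.imwrite('pics/w7.png',b)
E
```

```text
19.9833 P [ 0.6191 -0.2711  0.3401] yaw -1.5781 x [-0.005 -0.007 -1.   ] F [ 0.   1.3 -0.2] w 91.8
shift [78.1  0.3 -1.7] rot [-0.0073  0.0072  0.0047] clock 19.9833
[ 0.4   0.45 -0.05  1.38  0.03  1.32  0.34]
```

View pics/w7.png

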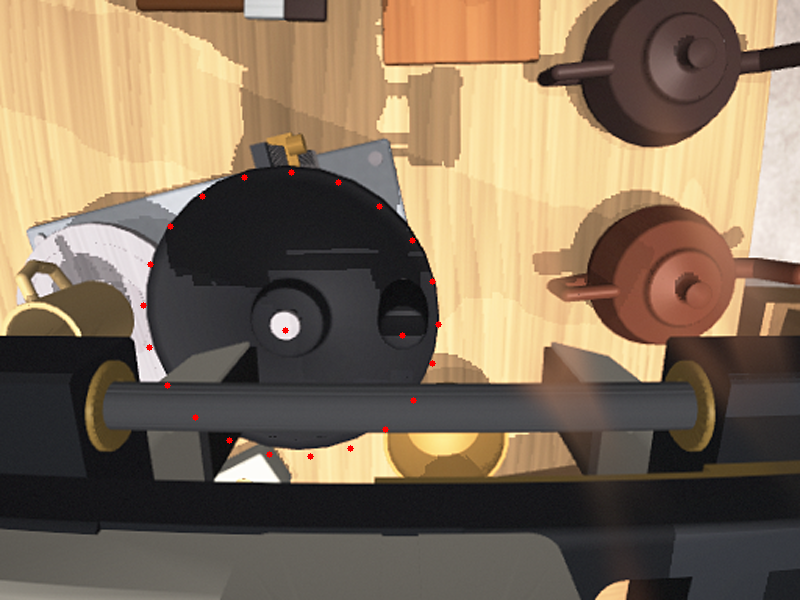

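The crank top is at (403,325) and the hub at (285,325), about 3.5 mm further +y than predicted. I'm lowering onto the crank handle there.

{"api": "jog_arm", "payload": {"xyz": [[15,0,-4],[40,0,-4],[60,0,-4],[73,0,-4],[78,0,-4]], "angular": [[0,0.007,0.005],[0,0.007,0.005],[0,0.007,0.005],[0,0.007,0.005],[0,0.007,0.005]], "grip": 60}}

```text
clock: 20.45
ee_pos: [0.6174, -0.2672, 0.2599]
ee_rot: [-0.497, -0.501, -0.499, 0.502]
ft_force: [-0.6, -0.9, -0.3]
gripper_width: 0.0636
```

{"api": "jog_arm", "payload": {"xyz": [[0,0,0],[0,0,0],[0,0,0],[0,0,0],[0,0,0]], "angular": [[0,0,0],[0,0,0],[0,0,0],[0,0,0],[0,0,0]], "grip": 15, "force": 25}}

```text
clock: 20.87
ee_pos: [0.618, -0.2675, 0.2612]
ee_rot: [-0.498, -0.502, -0.498, 0.502]
ft_force: [-0.2, 0.3, 0.6]
gripper_width: 0.0312
```

{"api": "jog_arm", "payload": {"xyz": [[0,0,0],[0,0,0],[0,0,0],[0,0,0],[0,0,0]], "angular": [[0,0,0],[0,0,0],[0,0,0],[0,0,0],[0,0,0]]}}

```text
clock: 21.28
ee_pos: [0.6198, -0.2674, 0.2618]
ee_rot: [0.499, 0.502, 0.497, -0.501]
ft_force: [5.5, -1.2, -1.1]
gripper_width: 0.0215
```

```bash
cat >> h.py <<'E'
AX=np.array([.5625,-.280])
def crank(n,step,z=.262,calls=3,stops=None):
    "tables for `calls` calls of 5 rows, clockwise by step deg per row, starting from the measured pose"
    P,R,s=pose();where(); v=P[:2]-AX; a=np.arctan2(v[1],v[0]); print('angle',np.degrees(a).round(1),'r',(np.hypot(*v)*1000).round(1))
    T=down(-np.pi/2)
    for k in range(calls):
        p0=P if k==0 else np.r_[AX+.058*np.array([np.cos(a),np.sin(a)]),z]; R0=R if k==0 else T
        rows=[]
        for i in range(5):
            a-=np.radians(step); p=np.r_[AX+.058*np.array([np.cos(a),np.sin(a)]),z]
            rows.append(R0.inv().apply(p-p0)*1000)
        print(np.round(rows,0).astype(int).tolist(),(R0.inv()*T).as_rotvec().round(3),'->',np.degrees(a).round(1))
E
python3 -c "
from h import *
crank(5,20,calls=2)"
```

```text
21.2833 P [ 0.6198 -0.2674  0.2618] yaw -1.5774 x [ 0.003 -0.001 -1.   ] F [ 5.5 -1.2 -1.1] w 21.5
angle 12.4 r 58.7
[[0, 0, 20], [0, -6, 40], [0, -18, 56], [0, -35, 66], [0, -54, 71]] [-0.007  0.001 -0.003] -> -87.6
[[0, -20, -3], [0, -38, -12], [0, -51, -27], [0, -59, -46], [0, -60, -66]] [0. 0. 0.] -> -187.6
```

{"api": "jog_arm", "payload": {"xyz": [[0,0,20],[0,-6,40],[0,-18,56],[0,-35,66],[0,-54,71]], "angular": [[0,0,0],[0,0,0],[0,0,0],[0,0,0],[0,0,0]]}}

```text
clock: 21.7
ee_pos: [0.5663, -0.3378, 0.2617]
ee_rot: [0.5, 0.503, 0.497, -0.5]
ft_force: [3.2, 7.7, 2.3]
gripper_width: 0.022
```

```bash
python3 -c "
from h import *
crank(5,24,calls=3)"
```

```text
21.7 P [ 0.5663 -0.3378  0.2617] yaw -1.5768 x [ 0.005  0.001 -1.   ] F [3.2 7.7 2.3] w 22.0
angle -86.3 r 58.0
[[0, -24, -3], [0, -44, -16], [-1, -58, -36], [-1, -62, -60], [0, -56, -83]] [-0.006 -0.001 -0.005] -> -206.3
[[0, 15, -19], [0, 36, -30], [0, 60, -32], [0, 83, -23], [0, 100, -7]] [0. 0. 0.] -> -326.3
[[0, 9, 22], [0, 8, 47], [0, -3, 68], [0, -21, 84], [0, -44, 90]] [0. 0. 0.] -> -446.3
```

{"api": "jog_arm", "payload": {"xyz": [[0,-24,-3],[0,-44,-16],[0,-58,-36],[0,-62,-60],[0,-56,-83]], "angular": [[0,0,0],[0,0,0],[0,0,0],[0,0,0],[-0.006,0,-0.004]]}}

```text
clock: 22.12
ee_pos: [0.5101, -0.2558, 0.2619]
ee_rot: [0.501, 0.501, 0.498, -0.5]
ft_force: [11.3, -9.2, -13.2]
gripper_width: 0.0217
```

{"api": "jog_arm", "payload": {"xyz": [[0,15,-19],[0,36,-30],[0,60,-32],[0,83,-23],[0,100,-7]], "angular": [[0,0,0],[0,0,0],[0,0,0],[0,0,0],[0,0,0]]}}

```text
clock: 22.53
ee_pos: [0.6105, -0.2456, 0.2618]
ee_rot: [0.5, 0.5, 0.501, -0.499]
ft_force: [-8.4, -0.8, 3.9]
gripper_width: 0.0216
```

{"api": "jog_arm", "payload": {"xyz": [[0,9,22],[0,8,47],[0,-3,68],[0,-21,84],[0,-44,90]], "angular": [[0,0,0],[0,0,0],[0,0,0],[0,0,0],[0,0,0]]}}

```text
clock: 22.95
ee_pos: [0.5683, -0.3376, 0.2618]
ee_rot: [0.501, 0.5, 0.499, -0.499]
ft_force: [2.2, 4.3, 2.2]
gripper_width: 0.0211
```

```bash
python3 -c "
from h import *
crank(5,24,calls=3)"
```

```text
22.95 P [ 0.5683 -0.3376  0.2618] yaw -1.5694 x [ 0.004 -0.001 -1.   ] F [2.2 4.3 2.2] w 21.1
angle -84.3 r 57.9
[[0, -24, -3], [0, -45, -15], [0, -59, -34], [0, -64, -58], [0, -59, -82]] [ 0.001  0.001 -0.004] -> -204.3
[[0, 14, -19], [0, 35, -31], [0, 59, -34], [0, 82, -26], [0, 100, -10]] [0. 0. 0.] -> -324.3
[[0, 10, 22], [0, 10, 46], [0, 0, 68], [0, -18, 84], [0, -41, 92]] [0. 0. 0.] -> -444.3
```

{"api": "jog_arm", "payload": {"xyz": [[0,-24,-3],[0,-45,-15],[0,-59,-34],[0,-64,-58],[0,-59,-82]], "angular": [[0,0,0],[0,0,0],[0,0,0],[0,0,0],[0,0,-0.004]]}}

```text
clock: 23.37
ee_pos: [0.5093, -0.2572, 0.262]
ee_rot: [0.502, 0.5, 0.497, -0.5]
ft_force: [15.9, -11.6, -16.5]
gripper_width: 0.0214
```

{"api": "jog_arm", "payload": {"xyz": [[0,14,-19],[0,35,-31],[0,59,-34],[0,82,-26],[0,100,-10]], "angular": [[0,0,0],[0,0,0],[0,0,0],[0,0,0],[0,0,0]]}}

```text
clock: 23.78
ee_pos: [0.6093, -0.244, 0.2618]
ee_rot: [0.501, 0.499, 0.5, -0.5]
ft_force: [-9.6, 0.4, 3.4]
gripper_width: 0.0213
```

{"api": "jog_arm", "payload": {"xyz": [[0,10,22],[0,10,46],[0,0,68],[0,-18,84],[0,-41,92]], "angular": [[0,0,0],[0,0,0],[0,0,0],[0,0,0],[0,0,0]]}}

```text
clock: 24.2
ee_pos: [0.5703, -0.3375, 0.2618]
ee_rot: [0.502, 0.5, 0.499, -0.499]
ft_force: [2.2, 8.0, 2.3]
gripper_width: 0.0219
```

```bash
python3 -c "
from h import *
crank(5,24,calls=2)"
```

```text
24.2 P [ 0.5703 -0.3375  0.2618] yaw -1.5679 x [ 0.004 -0.002 -1.   ] F [2.2 8.  2.3] w 21.9
angle -82.2 r 58.0
[[0, -24, -2], [0, -45, -13], [0, -60, -32], [-1, -66, -56], [-1, -61, -80]] [ 0.003  0.002 -0.004] -> -202.2
[[0, 14, -20], [0, 34, -33], [0, 58, -36], [0, 81, -29], [0, 100, -14]] [0. 0. 0.] -> -322.2
```

{"api": "jog_arm", "payload": {"xyz": [[0,-24,-2],[0,-45,-13],[0,-60,-32],[0,-66,-56],[0,-61,-80]], "angular": [[0,0,0],[0,0,0],[0,0,0],[0,0,0],[0,0,-0.004]]}}

```text
clock: 24.62
ee_pos: [0.5087, -0.2591, 0.262]
ee_rot: [0.502, 0.5, 0.498, -0.5]
ft_force: [12.0, -9.1, -13.4]
gripper_width: 0.0218
```

{"api": "jog_arm", "payload": {"xyz": [[0,14,-20],[0,34,-33],[0,58,-36],[0,81,-29],[0,81,-29]], "angular": [[0,0,0],[0,0,0],[0,0,0],[0,0,0],[0,0,0]]}}

```text
clock: 25.03
ee_pos: [0.5928, -0.2298, 0.2619]
ee_rot: [0.503, 0.5, 0.498, -0.499]
ft_force: [2.8, 0.6, 0.2]
gripper_width: 0.0215
```

{"api": "jog_arm", "payload": {"xyz": [[0,0,0],[0,0,0],[0,0,0],[0,0,0],[-5,0,0]], "angular": [[0,0,0],[0,0,0],[0,0,0],[0,0,0],[0,0,0]], "grip": 50}}

```text
clock: 25.45
ee_pos: [0.5914, -0.2299, 0.2663]
ee_rot: [0.502, 0.5, 0.498, -0.5]
ft_force: [0.1, -0.3, -0.8]
gripper_width: 0.0484
```

{"api": "jog_arm", "payload": {"xyz": [[-20,0,0],[-45,0,0],[-70,0,0],[-85,0,0],[-95,0,0]], "angular": [[0,0,0],[0,0,0],[0,0,0],[0,0,0],[0,0,0]]}}

```text
clock: 25.87
ee_pos: [0.5915, -0.2298, 0.3647]
ee_rot: [0.503, 0.5, 0.497, -0.5]
ft_force: [0.5, 0.0, -0.5]
gripper_width: 0.0499
```

```bash
python3 - <<'E'
from h import *
P,R,s=pose();where()
T=down(-.08)*Ro.from_euler('y',-.65); d=R.inv().apply(np.array([.423,-.18,.31])-P)*1000
print(d.round(0),(R.inv()*T).as_rotvec().round(3))
E
```

```text
25.8667 P [ 0.5915 -0.2298  0.3647] yaw -1.5705 x [ 0.008 -0.006 -1.   ] F [ 0.5  0.  -0.5] w 49.9
[  53. -169.  -50.] [-1.433 -0.513  0.481]
```

{"api": "jog_arm", "payload": {"xyz": [[0,-34,-10],[0,-67,-20],[0,-101,-30],[0,-135,-40],[0,-168,-50]], "angular": [[-0.1,-0.036,0.033],[-0.2,-0.072,0.067],[-0.3,-0.107,0.1],[-0.4,-0.143,0.134],[-0.5,-0.179,0.168]]}}

```text
clock: 26.28
ee_pos: [0.4214, -0.1792, 0.3624]
ee_rot: [0.694, 0.352, 0.515, -0.359]
ft_force: [-0.8, 0.1, 0.5]
gripper_width: 0.0504
```

{"api": "jog_arm", "payload": {"xyz": [[0,0,0],[0,0,0],[0,0,0],[0,0,0],[0,0,0]], "angular": [[-0.1,-0.036,0.033],[-0.2,-0.072,0.067],[-0.3,-0.107,0.1],[-0.4,-0.143,0.134],[-0.5,-0.179,0.168]]}}

```text
clock: 26.7
ee_pos: [0.4207, -0.1789, 0.3625]
ee_rot: [0.831, 0.176, 0.493, -0.19]
ft_force: [-0.6, 0.5, -0.6]
gripper_width: 0.0499
```

```bash
python3 - <<'E'
from h import *
P,R,s=pose();where();print(np.round(s['joint_positions'],2))
T=down(-.08)*Ro.from_euler('y',-.65); d=R.inv().apply(np.array([.423,-.18,.31])-P)*1000
print(d.round(0),(R.inv()*T).as_rotvec().round(3))
E
```

```text
26.7 P [ 0.4207 -0.1789  0.3625] yaw -0.5141 x [ 0.442 -0.142 -0.886] F [-0.6  0.5 -0.6] w 49.9
[ 0.38 -0.28 -0.01  2.22 -0.04  0.73  1.42]
[ 48.  -5. -22.] [-0.423 -0.152  0.143]
```

{"api": "jog_arm", "payload": {"xyz": [[10,-1,-5],[20,-2,-9],[30,-3,-14],[40,-4,-19],[48,-5,-22]], "angular": [[-0.09,-0.03,0.03],[-0.18,-0.06,0.06],[-0.27,-0.1,0.09],[-0.35,-0.13,0.12],[-0.42,-0.15,0.14]]}}

```text
clock: 27.12
ee_pos: [0.4213, -0.1794, 0.308]
ee_rot: [0.895, 0.017, 0.445, -0.037]
ft_force: [0.5, 0.1, 0.8]
gripper_width: 0.0499
```

```bash
python3 - <<'E'
from h import *
import pickle
where()
c=arm.camera_info('wrist');im=arm.snapshot('wrist');pickle.dump(c,open('w8.pkl','wb'));cv2.imwrite('w8_raw.png',im[:,:,::-1])
q=w2p(c,[[.547,-.221,.134]])[0];print(q)
x0=int(np.clip(q[0]-60,0,392));y0=int(np.clip(q[1]-50,0,294));print(x0,y0)
a=cv2.resize(im[y0:y0+90,x0:x0+120,::-1],(720,540),interpolation=cv2.INTER_CUBIC)
cv2.imwrite('pics/w8.png',a)
E
```

```text
27.1167 P [ 0.4213 -0.1794  0.308 ] yaw -0.0813 x [ 0.602 -0.05  -0.797] F [0.5 0.1 0.8] w 49.9
[225.88497716 167.94128304]
165 117
```

View pics/w8.png

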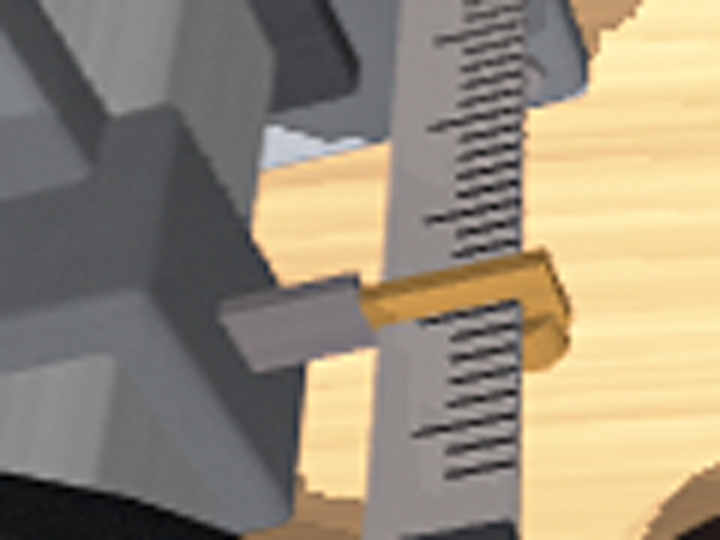

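The clip end is at (362,297) and the pointer tip at (360,288) in this crop, so they are close. The offset depends on depth, so I'll take one steeper view to triangulate.

```bash
python3 - <<'E'
from h import *
P0,R0,s=pose()
for P,yaw,pit in [((.53,-.155,.33),-.6,-.15),((.50,-.14,.33),-.6,-.1),((.50,-.13,.32),-.8,-.1),((.50,-.13,.33),-.8,-.2),((.50,-.12,.32),-1.0,-.1)]:
    R=down(yaw)*Ro.from_euler('y',pit); c=camat(P,R); C=-np.array(c['R']).T@c['t']; A=np.array([.547,-.221,.134]); 
    t=(.224-A[2])/(C[2]-A[2]); X=A+t*(C-A); print(P,yaw,pit,C.round(3),w2p(c,[A])[0].round(0),'wheel clr mm',((np.hypot(*(X[:2]-AX))-.075)*1000).round(0), 'deg',np.degrees(np.arccos((C-A)[2]/np.linalg.norm(C-A))).round(0),
      (R0.inv().apply(np.array(P)-P0)*1000).round(0),(R0.inv()*R).as_rotvec().round(3))
E
```

```text
(0.53, -0.155, 0.33) -0.6 -0.15 [ 0.46  -0.106  0.455] [212. 193.] wheel clr mm 25.0 deg 24.0 [ 46.  33. 100.] [ 0.488  0.485 -0.202]
(0.5, -0.14, 0.33) -0.6 -0.1 [ 0.435 -0.094  0.459] [218. 232.] wheel clr mm 30.0 deg 27.0 [27. 46. 76.] [ 0.494  0.534 -0.19 ]
(0.5, -0.13, 0.32) -0.8 -0.1 [ 0.445 -0.072  0.449] [227. 247.] wheel clr mm 36.0 deg 30.0 [34. 56. 69.] [ 0.682  0.523 -0.264]
(0.5, -0.13, 0.33) -0.8 -0.2 [ 0.437 -0.063  0.45 ] [228. 222.] wheel clr mm 39.0 deg 31.0 [26. 56. 75.] [ 0.665  0.427 -0.296]
(0.5, -0.12, 0.32) -1.0 -0.1 [ 0.458 -0.053  0.449] [241. 257.] wheel clr mm 40.0 deg 31.0 [34. 66. 68.] [ 0.87   0.508 -0.338]
```

{"api": "jog_arm", "payload": {"xyz": [[9,7,20],[18,13,40],[27,20,60],[37,26,80],[46,33,100]], "angular": [[0.08,0.08,-0.034],[0.16,0.16,-0.067],[0.24,0.24,-0.1],[0.32,0.32,-0.134],[0.4,0.4,-0.167]]}}

```text
clock: 27.58
ee_pos: [0.5292, -0.1555, 0.33]
ee_rot: [0.792, 0.136, 0.572, -0.165]
ft_force: [-1.3, -0.2, -0.5]
gripper_width: 0.0497
```

{"api": "jog_arm", "payload": {"xyz": [[0,0,0],[0,0,0],[0,0,0],[0,0,0],[0,0,0]], "angular": [[0.06,0.06,-0.025],[0.088,0.085,-0.035],[0.088,0.085,-0.035],[0.088,0.085,-0.035],[0.088,0.085,-0.035]]}}

```text
clock: 28.0
ee_pos: [0.5283, -0.1557, 0.3297]
ee_rot: [0.757, 0.168, 0.6, -0.198]
ft_force: [0.9, -0.7, 0.2]
gripper_width: 0.0501
```

```bash
python3 - <<'E'
from h import *
import pickle
where()
c=arm.camera_info('wrist');im=arm.snapshot('wrist');pickle.dump(c,open('w9.pkl','wb'));cv2.imwrite('w9_raw.png',im[:,:,::-1])
q=w2p(c,[[.547,-.221,.134]])[0];print(q)
x0=int(np.clip(q[0]-50,0,432));y0=int(np.clip(q[1]-35,0,324));print(x0,y0)
a=cv2.resize(im[y0:y0+60,x0:x0+80,::-1],(800,600),interpolation=cv2.INTER_CUBIC)
cv2.imwrite('pics/w9.png',a)
E
```

```text
28.0 P [ 0.5283 -0.1557  0.3297] yaw -0.5245 x [ 0.202 -0.099 -0.974] F [ 0.9 -0.7  0.2] w 50.1
[206.23608825 177.10581131]
156 142
```

View pics/w9.png

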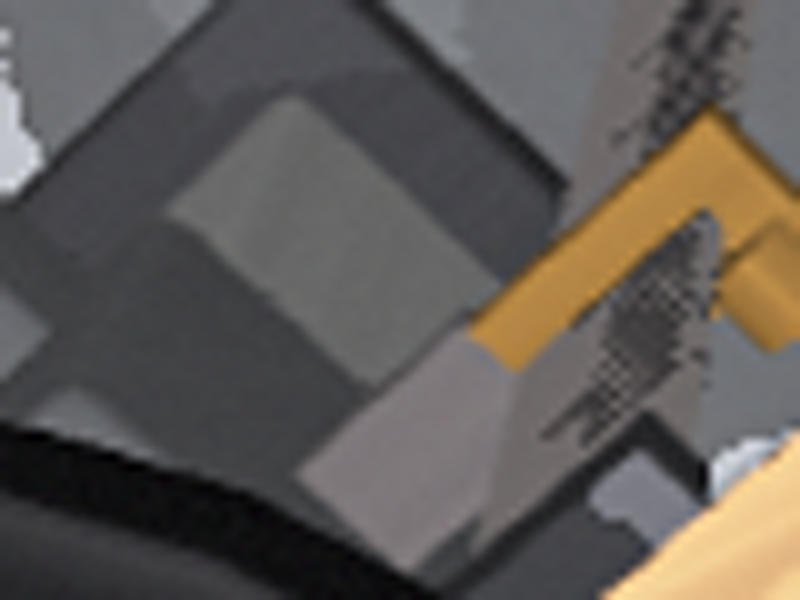

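```bash
python3 - <<'E'
from h import *
import pickle
from scipy.optimize import least_squares
A,B=[pickle.load(open(f'w{i}.pkl','rb')) for i in (8,9)]
fa=lambda u,v:np.array([165+u/6-.42,117+v/6-.42]); fb=lambda u,v:np.array([156+u/10-.45,142+v/10-.45])
def tri(a,b): 
    r=least_squares(lambda X:np.r_[w2p(A,[X])[0]-a,w2p(B,[X])[0]-b],[.547,-.221,.134]);return (r.x*1000).round(1),r.fun.round(2)
print('ptr tip topfront',tri(fa(360,288),fb(466,330)));print('clip end topfront',tri(fa(361,297.5),fb(471,325)))
print('clip far topfront',tri(fa(545,263),fb(712,106)));print('ptr root',tri(fa(223,318),fb(298,475)))
X=np.array([.547,-.221,.134])
for c in(A,B): print('px per mm x,y,z',[((w2p(c,[X+d])[0]-w2p(c,[X])[0])).round(2).tolist() for d in np.eye(3)*.001])
a=cv2.imread('w8_raw.png')
print('A columns (raw v 160..180) gray');
for u in (212,216,220,232,236,240): print(u,a[158:182,u].mean(1).astype(int).tolist(), a[158:182,u,0].tolist())
b=cv2.imread('w9_raw.png')
E
```

```text
ptr tip topfront (array([ 542.4, -222.4,  133.8]), array([-0.62,  0.31,  0.47, -0.48]))
clip end topfront (array([ 541.5, -221.3,  136.5]), array([-0.04,  0.02,  0.03, -0.03]))
clip far topfront (array([ 533.8, -187.9,  137.9]), array([ 0.47, -0.21, -0.34,  0.35]))
ptr root (array([ 547.2, -247.2,  134.3]), array([-0.08,  0.04,  0.06, -0.06]))
px per mm x,y,z [[0.14, 0.63], [0.93, -0.05], [-0.05, 0.69]]
px per mm x,y,z [[0.54, 0.76], [0.81, -0.45], [-0.11, 0.41]]
A columns (raw v 160..180) gray
212 [207, 199, 198, 203, 200, 197, 161, 90, 94, 108, 123, 122, 120, 123, 124, 123, 120, 120, 122, 125, 74, 71, 70, 71] [157, 149, 146, 153, 148, 145, 124, 94, 95, 108, 123, 122, 121, 123, 125, 123, 121, 120, 123, 126, 75, 73, 72, 74]
216 [205, 200, 197, 201, 198, 198, 86, 93, 108, 123, 121, 121, 123, 123, 123, 121, 118, 119, 122, 157, 191, 197, 200, 196] [154, 149, 146, 150, 147, 144, 91, 93, 108, 124, 121, 121, 122, 123, 123, 121, 119, 120, 123, 129, 141, 147, 148, 144]
220 [202, 199, 197, 201, 200, 95, 93, 104, 124, 122, 122, 121, 123, 124, 122, 119, 118, 121, 186, 223, 217, 214, 211, 205] [151, 148, 146, 148, 146, 96, 95, 105, 125, 122, 122, 122, 123, 124, 122, 119, 118, 122, 149, 176, 169, 165, 161, 154]
232 [140, 141, 141, 141, 142, 113, 100, 99, 146, 144, 144, 138, 141, 148, 147, 147, 146, 144, 139, 140, 140, 138, 138, 140] [137, 138, 139, 139, 142, 78, 54, 53, 79, 77, 78, 73, 108, 147, 144, 144, 143, 141, 137, 138, 137, 135, 136, 137]
236 [139, 140, 140, 143, 119, 93, 96, 137, 145, 143, 141, 142, 55, 145, 148, 145, 145, 146, 146, 145, 146, 146, 147, 146] [136, 138, 138, 142, 94, 47, 51, 74, 78, 77, 77, 106, 58, 142, 145, 142, 142, 143, 142, 141, 143, 143, 143, 143]
240 [141, 92, 145, 122, 98, 99, 123, 147, 143, 141, 125, 77, 113, 150, 149, 74, 146, 142, 83, 100, 149, 146, 61, 145] [139, 91, 143, 98, 51, 53, 66, 80, 78, 76, 79, 81, 112, 147, 145, 73, 143, 139, 83, 97, 146, 143, 60, 142]
```

```bash
python3 - <<'E'
import cv2,numpy as np
b=cv2.imread('w9_raw.png')
for u in (188,191,194,197,200,206,210,214,218,222): 
    r0={True:174,False:152}[u<203]; print(u,r0,[tuple(int(q) for q in p) for p in b[r0:r0+22,u][:,[2,0]]])
E
```

```text
188 174 [(102, 102), (104, 104), (94, 95), (74, 76), (63, 66), (64, 67), (63, 67), (63, 66), (63, 66), (62, 65), (62, 66), (67, 69), (91, 89), (119, 116), (128, 124), (127, 123), (128, 123), (121, 118), (79, 83), (63, 67), (67, 71), (29, 32)]
191 174 [(102, 102), (101, 101), (102, 100), (101, 101), (103, 103), (92, 93), (68, 71), (61, 66), (66, 67), (92, 90), (120, 118), (128, 124), (126, 123), (127, 123), (125, 121), (126, 121), (125, 121), (126, 123), (126, 124), (127, 124), (117, 114), (72, 76)]
194 174 [(101, 101), (101, 102), (103, 102), (105, 104), (105, 105), (99, 99), (80, 80), (101, 99), (130, 125), (126, 122), (126, 123), (126, 122), (127, 123), (126, 122), (125, 122), (125, 122), (126, 123), (126, 123), (126, 123), (124, 121), (126, 122), (126, 122)]
197 174 [(104, 103), (103, 103), (102, 102), (92, 92), (93, 91), (120, 117), (126, 124), (126, 124), (126, 124), (125, 121), (126, 123), (127, 123), (127, 123), (127, 123), (127, 124), (126, 123), (126, 123), (124, 121), (125, 122), (124, 120), (123, 119), (126, 122)]
200 174 [(91, 90), (96, 94), (120, 119), (129, 125), (128, 
[... 743 characters left out ...]
08), (110, 107), (112, 107), (111, 105), (111, 105), (112, 106), (112, 108), (109, 107), (106, 82), (134, 52), (180, 68), (184, 69), (185, 71), (181, 70), (179, 68), (179, 69), (177, 65), (143, 54), (77, 55)]
218 152 [(111, 105), (113, 105), (114, 108), (82, 79), (106, 102), (111, 105), (109, 107), (104, 81), (117, 49), (176, 65), (186, 71), (181, 69), (182, 70), (181, 68), (180, 69), (180, 67), (177, 65), (119, 49), (87, 80), (76, 76), (82, 80), (64, 62)]
222 152 [(43, 43), (68, 66), (80, 79), (61, 65), (81, 52), (136, 49), (185, 70), (186, 71), (183, 70), (182, 71), (180, 70), (180, 67), (178, 66), (144, 54), (81, 61), (60, 63), (67, 66), (75, 71), (108, 102), (67, 65), (84, 80), (60, 58)]
```

Subpixel edges put the clip about 4.1 mm above the pointer, with the front faces flush in depth. That needs about 74° more cranking.

```bash
python3 - <<'E'
from h import *
P,R,s=pose();where()
T=down(-1.5708); d=R.inv().apply(np.array([.5914,-.2299,.345])-P)*1000
print(d.round(0),(R.inv()*T).as_rotvec().round(3))
E
```

```text
28.05 P [ 0.5282 -0.1557  0.3299] yaw -0.5246 x [ 0.202 -0.099 -0.974] F [-0.2  0.3  1.3] w 50.0
[  5. -32.  93.] [ 1.04   0.197 -0.133]
```

{"api": "jog_arm", "payload": {"xyz": [[-10,-6,19],[-10,-13,37],[-6,-19,56],[0,-26,74],[5,-32,93]], "angular": [[0.115,0.022,-0.015],[0.23,0.044,-0.03],[0.345,0.065,-0.044],[0.46,0.087,-0.059],[0.58,0.11,-0.074]]}}

```text
clock: 28.47
ee_pos: [0.591, -0.2303, 0.3461]
ee_rot: [0.635, 0.367, 0.563, -0.381]
ft_force: [-0.6, -0.5, -0.4]
gripper_width: 0.0502
```

{"api": "jog_arm", "payload": {"xyz": [[0,0,0],[0,0,0],[0,0,0],[0,0,0],[0,0,0]], "angular": [[0.115,0.022,-0.015],[0.23,0.044,-0.03],[0.345,0.065,-0.044],[0.46,0.087,-0.059],[0.46,0.087,-0.059]]}}

```text
clock: 28.88
ee_pos: [0.5904, -0.2313, 0.3459]
ee_rot: [0.497, 0.503, 0.497, -0.503]
ft_force: [-0.1, -0.8, -0.4]
gripper_width: 0.0501
```

```bash
python3 - <<'E'
from h import *
where(); to([.5914,-.2299,.262],-1.5708)
E
```

```text
28.8833 P [ 0.5904 -0.2313  0.3459] yaw -1.5829 x [ 0.     0.001 -1.   ] F [-0.1 -0.8 -0.4] w 50.1
shift [83.9  1.  -1.4] rot [-0.0121 -0.0006 -0.    ] clock 28.8833
```

{"api": "jog_arm", "payload": {"xyz": [[15,1,-1],[40,1,-1],[65,1,-1],[80,1,-1],[84,1,-1]], "angular": [[-0.012,0,0],[-0.012,0,0],[-0.012,0,0],[-0.012,0,0],[-0.012,0,0]]}}

```text
clock: 29.3
ee_pos: [0.589, -0.2295, 0.2589]
ee_rot: [0.499, 0.499, 0.502, -0.5]
ft_force: [-0.9, 0.6, -0.3]
gripper_width: 0.0502
```

{"api": "jog_arm", "payload": {"xyz": [[0,0,0],[0,0,0],[0,0,0],[0,0,0],[0,0,0]], "angular": [[0,0,0],[0,0,0],[0,0,0],[0,0,0],[0,0,0]], "grip": 15, "force": 25}}

```text
clock: 29.72
ee_pos: [0.5903, -0.2297, 0.2605]
ee_rot: [0.501, 0.499, 0.501, -0.499]
ft_force: [-0.4, 1.2, 2.5]
gripper_width: 0.0211
```

{"api": "jog_arm", "payload": {"xyz": [[0,0,0],[0,0,0],[0,0,0],[0,0,0],[0,0,0]], "angular": [[0,0,0],[0,0,0],[0,0,0],[0,0,0],[0,0,0]]}}

```text
clock: 30.13
ee_pos: [0.5903, -0.2297, 0.2605]
ee_rot: [0.5, 0.499, 0.501, -0.499]
ft_force: [-0.7, -0.2, -1.8]
gripper_width: 0.0217
```

```bash
python3 -c "
from h import *
crank(5,18.5,calls=1)"
```

```text
30.1333 P [ 0.5903 -0.2297  0.2605] yaw -1.5671 x [-0.001  0.001 -1.   ] F [-0.7 -0.2 -1.8] w 21.7
angle 61.1 r 57.5
[[-1, 15, 11], [-1, 25, 27], [-2, 30, 45], [-2, 28, 63], [-2, 21, 81]] [ 0.004 -0.001  0.001] -> -31.4
```

{"api": "jog_arm", "payload": {"xyz": [[0,15,11],[0,25,27],[0,30,45],[0,28,63],[0,28,63]], "angular": [[0,0,0],[0,0,0],[0,0,0],[0,0,0],[0,0,0]]}}

```text
clock: 30.55
ee_pos: [0.619, -0.2967, 0.2606]
ee_rot: [0.501, 0.5, 0.499, -0.5]
ft_force: [4.9, -4.0, -3.3]
gripper_width: 0.0213
```

{"api": "jog_arm", "payload": {"xyz": [[0,0,0],[0,0,0],[0,0,0],[0,0,0],[-5,0,0]], "angular": [[0,0,0],[0,0,0],[0,0,0],[0,0,0],[0,0,0]], "grip": 50}}

```text
clock: 30.97
ee_pos: [0.6184, -0.2956, 0.2648]
ee_rot: [0.5, 0.499, 0.5, -0.5]
ft_force: [-0.3, 0.1, -0.2]
gripper_width: 0.0483
```

{"api": "jog_arm", "payload": {"xyz": [[-20,0,0],[-45,0,0],[-70,0,0],[-90,0,0],[-100,0,0]], "angular": [[0,0,0],[0,0,0],[0,0,0],[0,0,0],[0,0,0]]}}

```text
clock: 31.38
ee_pos: [0.6195, -0.2955, 0.3689]
ee_rot: [0.502, 0.5, 0.499, -0.499]
ft_force: [-0.1, -0.0, 0.1]
gripper_width: 0.0501
```

```bash
python3 - <<'E'
from h import *
P,R,s=pose();where()
T=down(-.08)*Ro.from_euler('y',-.65); d=R.inv().apply(np.array([.421,-.18,.36])-P)*1000
print(d.round(0),(R.inv()*T).as_rotvec().round(3))
E
```

```text
31.3833 P [ 0.6195 -0.2955  0.3689] yaw -1.5693 x [ 0.004 -0.003 -1.   ] F [-0.1 -0.   0.1] w 50.1
[   8. -198. -116.] [-1.432 -0.518  0.481]
```

{"api": "jog_arm", "payload": {"xyz": [[0,-34,-20],[0,-68,-40],[0,-102,-60],[0,-136,-80],[0,-170,-100]], "angular": [[-0.1,-0.036,0.033],[-0.2,-0.072,0.067],[-0.3,-0.107,0.1],[-0.4,-0.143,0.134],[-0.5,-0.179,0.168]]}}

```text
clock: 31.8
ee_pos: [0.4476, -0.1942, 0.367]
ee_rot: [0.693, 0.352, 0.517, -0.358]
ft_force: [-0.4, 0.6, 0.4]
gripper_width: 0.0503
```

{"api": "jog_arm", "payload": {"xyz": [[0,0,0],[0,0,0],[0,0,0],[0,0,0],[0,0,0]], "angular": [[-0.1,-0.036,0.033],[-0.2,-0.072,0.067],[-0.3,-0.107,0.1],[-0.4,-0.143,0.134],[-0.5,-0.179,0.168]]}}

```text
clock: 32.22
ee_pos: [0.4472, -0.1935, 0.3671]
ee_rot: [0.83, 0.176, 0.495, -0.188]
ft_force: [-0.8, 0.2, 0.1]
gripper_width: 0.0498
```

```bash
python3 - <<'E'
from h import *
P,R,s=pose();where()
T=down(-.08)*Ro.from_euler('y',-.65); d=R.inv().apply(np.array([.423,-.18,.31])-P)*1000
print(d.round(0),(R.inv()*T).as_rotvec().round(3))
E
```

```text
32.2167 P [ 0.4472 -0.1935  0.3671] yaw -0.5113 x [ 0.44  -0.138 -0.887] F [-0.8  0.2  0.1] w 49.8
[ 38.  -6. -50.] [-0.422 -0.156  0.139]
```

{"api": "jog_arm", "payload": {"xyz": [[8,-1,-10],[15,-2,-20],[23,-4,-30],[30,-5,-40],[38,-6,-50]], "angular": [[-0.09,-0.03,0.03],[-0.18,-0.06,0.06],[-0.27,-0.1,0.09],[-0.35,-0.13,0.115],[-0.42,-0.155,0.138]]}}

```text
clock: 32.63
ee_pos: [0.4223, -0.1795, 0.3097]
ee_rot: [0.895, 0.018, 0.444, -0.036]
ft_force: [0.3, -0.1, -0.3]
gripper_width: 0.05
```

```bash
python3 - <<'E'
from h import *
import pickle
where()
c=arm.camera_info('wrist');im=arm.snapshot('wrist');pickle.dump(c,open('w10.pkl','wb'));cv2.imwrite('w10_raw.png',im[:,:,::-1])
q=w2p(c,[[.5415,-.2213,.1365]])[0];print(q); u0=int(q[0]);v0=int(q[1])-12
for du in (-18,-14,-10,-6,-3,2,5,9,13,17): print(u0+du,v0,[tuple(int(z) for z in p) for p in im[v0:v0+28,u0+du][:,[0,2]]])
E
```

```text
32.6333 P [ 0.4223 -0.1795  0.3097] yaw -0.08 x [ 0.603 -0.049 -0.796] F [ 0.3 -0.1 -0.3] w 50.0
[224.40644247 164.02869057]
206 152 [(142, 116), (150, 119), (183, 129), (198, 126), (189, 114), (132, 94), (57, 67), (64, 71), (65, 71), (69, 73), (70, 73), (70, 73), (69, 72), (68, 72), (82, 83), (101, 98), (99, 96), (118, 116), (126, 124), (125, 122), (125, 122), (126, 124), (128, 123), (128, 123), (127, 122), (121, 118), (121, 117), (98, 96)]
210 152 [(247, 156), (246, 152), (246, 155), (248, 158), (249, 160), (244, 150), (243, 148), (244, 150), (248, 152), (242, 142), (238, 137), (161, 100), (93, 78), (68, 75), (99, 96), (98, 96), (113, 110), (126, 123), (125, 122), (125, 122), (125, 122), (129, 125), (127, 124), (125, 121), (123, 120), (126, 122), (131, 128), (73, 76)]
214 152 [(247, 155), (245, 152), (246, 153), (249, 158), (248, 159), (243, 149), (243, 148), (244, 149), (243, 149), (240, 144), (239, 144), (238, 138), (255, 162), (86, 91), (95, 94), (112, 109), (128, 125), (125, 122), (125, 122), (126, 121), (127, 124), (129, 124), (126, 123), (121, 119), (126, 123), (127, 124), (8
[... 1665 characters left out ...]
52, 143), (153, 144), (151, 142), (151, 142)]
237 152 [(152, 144), (147, 138), (146, 137), (145, 137), (146, 138), (144, 137), (146, 140), (145, 133), (142, 49), (139, 52), (167, 63), (206, 78), (204, 78), (202, 77), (197, 75), (111, 88), (78, 78), (157, 149), (152, 143), (152, 143), (151, 142), (151, 143), (151, 142), (153, 145), (151, 142), (153, 143), (151, 143), (151, 143)]
241 152 [(151, 142), (76, 74), (122, 117), (149, 142), (98, 93), (82, 81), (151, 147), (143, 55), (141, 53), (154, 59), (208, 79), (203, 77), (203, 78), (197, 75), (139, 96), (54, 56), (158, 149), (154, 146), (73, 70), (102, 97), (150, 143), (140, 133), (42, 39), (158, 150), (156, 146), (97, 93), (79, 76), (151, 143)]
```

The top-front edges of pointer and clip now fit one line to within 0.14 px (about 0.2 mm), so they are level. Now the tools.

```bash
python3 - <<'E'
from h import *
P,R,s=pose()
T=down(0); d=R.inv().apply(np.array([.45,-.06,.36])-P)*1000
print(d.round(0),(R.inv()*T).as_rotvec().round(3))
c=camat([.53,.04,.36],T); print(w2p(c,[[.38,.07,0],[.56,.15,0],[.56,-.07,0],[.4,-.07,0],[.4,.2,0]])*1.5625)
E
```

```text
[-30. 120.  50.] [-0.069  0.645  0.026]
[[432.34029636  70.67587217]
 [513.09852118 269.03470133]
 [284.77415873 269.26223577]
 [276.58164862  95.02627148]
 [575.47080736  95.66454249]]
```

{"api": "jog_arm", "payload": {"xyz": [[-6,24,10],[-12,48,20],[-18,72,30],[-24,96,40],[-30,120,50]], "angular": [[-0.01,0.12,0.005],[-0.02,0.24,0.01],[-0.04,0.36,0.015],[-0.05,0.48,0.02],[-0.06,0.6,0.025]]}}

```text
clock: 33.1
ee_pos: [0.4508, -0.0598, 0.3625]
ee_rot: [0.722, 0.003, 0.692, -0.006]
ft_force: [-0.1, -0.2, 0.3]
gripper_width: 0.0503
```

{"api": "jog_arm", "payload": {"xyz": [[0,22,18],[0,44,36],[0,66,54],[0,85,68],[0,100,80]], "angular": [[0,0.045,0],[0,0.045,0],[0,0.045,0],[0,0.045,0],[0,0.045,0]]}}

```text
clock: 33.52
ee_pos: [0.5331, 0.0414, 0.3655]
ee_rot: [0.706, 0.004, 0.708, -0.006]
ft_force: [-0.2, 0.2, 0.2]
gripper_width: 0.05
```

{"api": "jog_arm", "payload": {"xyz": [[0,0,0],[0,0,0],[0,0,0],[0,0,0],[0,0,0]], "angular": [[0,0,0],[0,0,0],[0,0,0],[0,0,0],[0,0,0]]}}

```text
clock: 33.93
ee_pos: [0.5327, 0.04, 0.3658]
ee_rot: [0.706, 0.005, 0.708, -0.008]
ft_force: [0.4, 1.1, -0.1]
gripper_width: 0.05
```

```bash
python3 - <<'E'
from h import *
import pickle
where();print(np.round(arm.get_state()['joint_positions'],2))
c=arm.camera_info('wrist');im=arm.snapshot('wrist');pickle.dump(c,open('w11.pkl','wb'));cv2.imwrite('w11_raw.png',im[:,:,::-1])
cv2.imwrite('pics/w11.png',cv2.resize(im[10:235,120:420,::-1],(800,600),interpolation=cv2.INTER_CUBIC))
E
```

```text
33.9333 P [0.5327 0.04   0.3658] yaw -0.0172 x [-0.003 -0.004 -1.   ] F [ 0.4  1.1 -0.1] w 50.0
[ 0.01  0.17 -0.16  1.69  0.03  1.28  1.4 ]
```

View pics/w11.png

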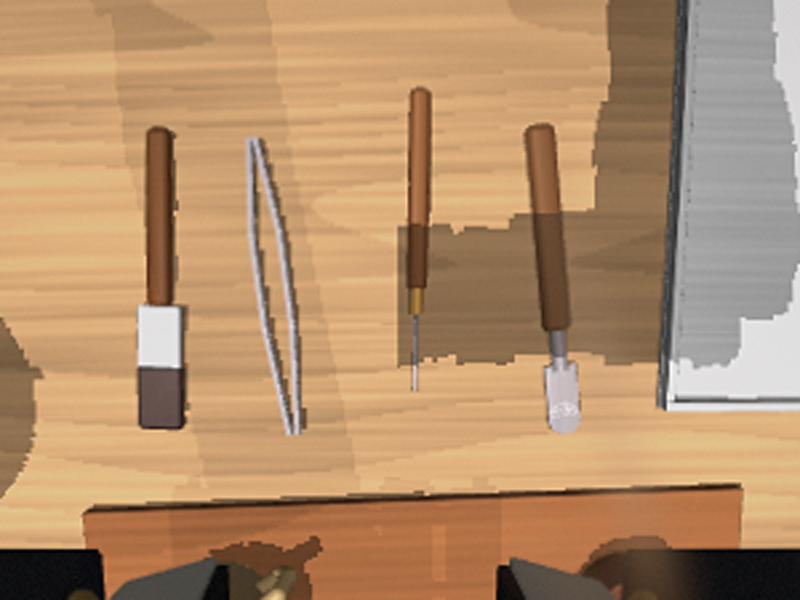

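The view shows all four tools undisturbed with handles towards the robot: brush (160,127)-(162,430), tweezers (253,140)-(293,432), needle (421,88)-(415,390) and spatula (540,125)-(565,432). I'm computing grasps and checking the tweezers' direction from their width profile.

```bash
python3 - <<'E'
from h import *
import pickle
c=pickle.load(open('w11.pkl','rb'));im=cv2.imread('w11_raw.png')
f=lambda u,v:[120+u*.375-.3,10+v*.375-.3]
def tool(n,b,t,zb,zt,back):
    B,T=p2w(c,[f(*b)],zb)[0],p2w(c,[f(*t)],zt)[0]; d=(T-B)[:2]; L=np.hypot(*d); G=B[:2]+d/L*back
    print(n,'L',(L*1000).round(0),'grip',(G*1000).round(1),'yaw',np.arctan2(d[1],d[0]).round(3))
tool('needle',(421,89),(415,390),.004,.003,.067);tool('tweez',(253,139),(293,433),.008,.008,.075)
tool('spat',(540,125),(565,432),.005,.002,.08);tool('brush',(160,128),(162,430),.006,.006,.077)
print('tray far -y outer corner',p2w(c,[f(660,409)],.018)[0].round(4),'wall top',p2w(c,[f(683,0)],.018)[0].round(4),'inner far corner',p2w(c,[f(671,402)],.018)[0].round(4), 'far edge right',p2w(c,[f(800,409)],.018)[0].round(4))
# tweezers width profile
B,T=np.array(f(253,139)),np.array(f(293,433)); d=(T-B)/np.linalg.norm(T-B); n=np.array([-d[1],d[0]]); L=np.linalg.norm(T-B)
hsv=cv2.cvtColor(im,cv2.COLOR_BGR2HSV)[:,:,1].astype(np.float32)
for s in np.linspace(-.02,1.02,27):
    o=np.arange(-14,14.1,.5); p=B+d*L*s+n*o[:,None]
    v=cv2.remap(hsv,p[:,0].astype(np.float32)[None],p[:,1].astype(np.float32)[None],cv2.INTER_LINEAR)[0]
    m=o[v<75]; print(round(s*160),len(m),(m.min(),m.max(),m.max()-m.min()) if len(m) else '')
E
```

```text
needle L 159.0 grip [446.2  71. ] yaw -0.026
tweez L 158.0 grip [477.7  -8.3] yaw 0.099
spat L 166.0 grip [477.6 144.1] yaw 0.111
brush L 162.0 grip [472.7 -69.3] yaw -0.058
tray far -y outer corner [0.5484 0.2023 0.018 ] wall top [0.3388 0.2049 0.018 ] inner far corner [0.5446 0.2082 0.018 ] far edge right [0.5494 0.2815 0.018 ]
-3 0 
3 12 (np.float64(-2.5), np.float64(3.0), np.float64(5.5))
10 14 (np.float64(-2.5), np.float64(4.0), np.float64(6.5))
16 13 (np.float64(-3.5), np.float64(4.0), np.float64(7.5))
22 13 (np.float64(-3.5), np.float64(5.0), np.float64(8.5))
29 11 (np.float64(-4.0), np.float64(5.0), np.float64(9.0))
35 13 (np.float64(-5.0), np.float64(5.5), np.float64(10.5))
42 13 (np.float64(-5.5), np.float64(6.5), np.float64(12.0))
48 12 (np.float64(-6.0), np.float64(6.5), np.float64(12.5))
54 12 (np.float64(-6.0), np.float64(7.0), np.float64(13.0))
61 13 (np.float64(-6.0), np.float64(7.0), np.float64(13.0))
67 14 (np.float64(-6.5), np.float64(7.0), np.float64(13.5))
74 13 (np.float64(-6.0), np.float64(7.0), np.float64(13.0))
80 14 (np.float64(-6.5), np.float64(7.0), np.float64(13.5))
86 14 (np.float64(-6.5), np.float64(7.0), np.float64(13.5))
93 12 (np.float64(-6.0), np.float64(6.5), np.float64(12.5))
99 12 (np.float64(-6.5), np.float64(6.5), np.float64(13.0))
106 12 (np.float64(-6.0), np.float64(6.5), np.float64(12.5))
112 13 (np.float64(-5.5), np.float64(6.0), np.float64(11.5))
118 13 (np.float64(-5.5), np.float64(5.5), np.float64(11.0))
125 12 (np.float64(-5.0), np.float64(5.0), np.float64(10.0))
131 13 (np.float64(-4.5), np.float64(4.5), np.float64(9.0))
138 12 (np.float64(-4.0), np.float64(4.0), np.float64(8.0))
144 12 (np.float64(-4.0), np.float64(3.5), np.float64(7.5))
150 13 (np.float64(-3.5), np.float64(3.5), np.float64(7.0))
157 13 (np.float64(-3.0), np.float64(3.0), np.float64(6.0))
163 0
```

The width profile is parallel from 48 to 100 mm with its centre 75 mm from the robot-side end. So the tweezers' back already faces the robot. Needle first.

```bash
cat >> h.py <<'E'
TOOLS=dict(needle=(.4462,.0710,-.026),tweez=(.4777,-.0083,.099),spat=(.4776,.1441,.111),brush=(.4727,-.0693,-.058))
def ortho(c,im,x,y,hx,hy,z=.006,mm=1.):
    X,Y=np.meshgrid(np.arange(x-hx,x+hx,mm/1000),np.arange(y-hy,y+hy,mm/1000)); p=w2p(c,np.c_[X.ravel(),Y.ravel(),np.full(X.size,z)]).reshape(X.shape+(2,)).astype(np.float32)
    return cv2.remap(im,p[...,0],p[...,1],cv2.INTER_LINEAR)
def check(n):
    import pickle
    c0=pickle.load(open('w11.pkl','rb'));i0=cv2.imread('w11_raw.png')[:,:,::-1].copy()
    c=arm.camera_info('wrist');im=arm.snapshot('wrist'); x,y,_=TOOLS[n]
    t=ortho(c0,i0,x-.03,y,.05,.02); a=ortho(c,im,x-.03,y,.08,.06)
    r=cv2.matchTemplate(np.ascontiguousarray(a),np.ascontiguousarray(t),cv2.TM_CCOEFF_NORMED); _,s,_,l=cv2.minMaxLoc(r)
    print(n,'match',round(s,2),'shift x,y mm',l[0]-30,l[1]-40)
E
python3 -c "
from h import *
where();[check(n) for n in TOOLS];to([.4462,.071,.16],-.026)"
```

```text
33.9833 P [0.5327 0.0402 0.3658] yaw -0.0169 x [-0.003 -0.004 -1.   ] F [-0.2  0.5  0. ] w 50.0
needle match 0.99 shift x,y mm 0 0
tweez match 0.96 shift x,y mm 0 0
spat match 0.99 shift x,y mm 0 0
brush match 0.99 shift x,y mm 0 0
shift [205.9  29.5 -86.7] rot [ 0.0104 -0.0029  0.0039] clock 34.1833
```

{"api": "jog_arm", "payload": {"xyz": [[30,7,-20],[65,15,-45],[100,22,-65],[130,29,-82],[145,30,-87]], "angular": [[0.01,-0.003,0.004],[0.01,-0.003,0.004],[0.01,-0.003,0.004],[0.01,-0.003,0.004],[0.01,-0.003,0.004]]}}

```text
clock: 34.6
ee_pos: [0.4409, 0.0723, 0.2173]
ee_rot: [0.705, 0.008, 0.709, -0.009]
ft_force: [-2.3, -0.1, 0.6]
gripper_width: 0.0499
```

{"api": "jog_arm", "payload": {"xyz": [[30,0,0],[65,0,0],[95,0,0],[115,0,0],[120,0,0]], "angular": [[0,0,0],[0,0,0],[0,0,0],[0,0,0],[0,0,0]]}}

```text
clock: 35.02
ee_pos: [0.4376, 0.0717, 0.0945]
ee_rot: [0.703, 0.008, 0.711, -0.009]
ft_force: [-0.0, -0.5, -0.9]
gripper_width: 0.0501
```

{"api": "jog_arm", "payload": {"xyz": [[0,0,0],[0,0,0],[0,0,0],[0,0,0],[0,0,0]], "angular": [[0,0,0],[0,0,0],[0,0,0],[0,0,0],[0,0,0]]}}

```text
clock: 35.43
ee_pos: [0.4388, 0.0718, 0.0957]
ee_rot: [0.704, 0.008, 0.71, -0.009]
ft_force: [-0.2, 1.0, -0.0]
gripper_width: 0.0498
```

```bash
python3 -c "
from h import *
where();check('needle');to([.4462,.071,.025],-.026)"
```

```text
35.4333 P [0.4388 0.0718 0.0957] yaw -0.024 x [-0.009 -0.001 -1.   ] F [-0.2  1.  -0. ] w 49.8
needle match 0.66 shift x,y mm 20 -1
shift [70.4 -0.5  8.3] rot [ 0.002  -0.0096  0.0015] clock 35.4833
```

{"api": "jog_arm", "payload": {"xyz": [[15,0,4],[35,0,8],[55,0,8],[66,0,8],[69,0,8]], "angular": [[0,-0.009,0.001],[0,-0.009,0.001],[0,-0.009,0.001],[0,-0.009,0.001],[0,-0.009,0.001]]}}

```text
clock: 35.9
ee_pos: [0.445, 0.0713, 0.0253]
ee_rot: [0.706, 0.008, 0.708, -0.009]
ft_force: [0.4, 0.7, -0.6]
gripper_width: 0.05
```

{"api": "jog_arm", "payload": {"xyz": [[0,0,0],[0,0,0],[0,0,0],[0,0,0],[0,0,0]], "angular": [[0,-0.005,0],[0,-0.005,0],[0,-0.005,0],[0,-0.005,0],[0,-0.005,0]]}}

```text
clock: 36.32
ee_pos: [0.4456, 0.0714, 0.026]
ee_rot: [0.708, 0.008, 0.706, -0.009]
ft_force: [0.3, -0.3, 0.0]
gripper_width: 0.0501
```

```bash
python3 -c "
from h import *
where();to([.4462,.071,.025],-.026)"
```

```text
36.3167 P [0.4456 0.0714 0.026 ] yaw -0.0241 x [ 0.004 -0.001 -1.   ] F [ 0.3 -0.3  0. ] w 50.1
shift [ 1.  -0.4  0.6] rot [0.0019 0.0039 0.0007] clock 36.3167
```

{"api": "jog_arm", "payload": {"xyz": [[1,0,0],[1,0,0],[1,0,0],[1,0,0],[1,0,0]], "angular": [[0,0.004,0],[0,0.004,0],[0,0.004,0],[0,0.004,0],[0,0.004,0]], "grip": 2, "force": 20}}

```text
clock: 36.73
ee_pos: [0.4456, 0.0714, 0.025]
ee_rot: [0.707, 0.008, 0.707, -0.009]
ft_force: [-0.2, 0.1, 0.3]
gripper_width: 0.0213
```

{"api": "jog_arm", "payload": {"xyz": [[0,0,0],[0,0,0],[0,0,0],[-8,0,0],[-20,0,0]], "angular": [[0,0,0],[0,0,0],[0,0,0],[0,0,0],[0,0,0]]}}

```text
clock: 37.15
ee_pos: [0.4445, 0.0712, 0.0447]
ee_rot: [0.706, 0.008, 0.708, -0.009]
ft_force: [0.6, -0.3, -0.2]
gripper_width: 0.0105
```

{"api": "jog_arm", "payload": {"xyz": [[-20,5,0],[-40,30,-2],[-50,65,-6],[-50,105,-10],[-50,145,-13]], "angular": [[0,0,0],[0,0,0],[0,0,0],[0,0,0],[0,0,0]]}}

```text
clock: 37.57
ee_pos: [0.4357, 0.2178, 0.0963]
ee_rot: [0.707, 0.009, 0.707, -0.009]
ft_force: [0.4, -0.2, -0.3]
gripper_width: 0.0105
```

{"api": "jog_arm", "payload": {"xyz": [[0,40,-3],[0,80,-5],[0,120,-8],[0,155,-10],[0,170,-11]], "angular": [[0,0,0],[0,0,0],[0,0,0],[0,0,0],[0,0,0]]}}

```text
clock: 37.98
ee_pos: [0.4274, 0.3947, 0.0974]
ee_rot: [0.707, 0.009, 0.707, -0.006]
ft_force: [0.3, 0.9, -0.2]
gripper_width: 0.0103
```

{"api": "jog_arm", "payload": {"xyz": [[0,0,0],[0,0,0],[0,0,0],[0,0,0],[0,0,0]], "angular": [[0,0,0],[0,0,0],[0,0,0],[0,0,0],[0,0,0]]}}

```text
clock: 38.4
ee_pos: [0.4282, 0.3921, 0.0973]
ee_rot: [0.707, 0.009, 0.707, -0.007]
ft_force: [0.5, -0.3, 0.2]
gripper_width: 0.0101
```

```bash
python3 -c "
from h import *
where();to([.419,.393,.032],-.0145)"
```

```text
38.4 P [0.4282 0.3921 0.0973] yaw -0.0235 x [ 0.     0.003 -1.   ] F [ 0.5 -0.3  0.2] w 10.1
shift [65.3  0.4 -9.3] rot [-0.009   0.0002 -0.0028] clock 38.4
```

{"api": "jog_arm", "payload": {"xyz": [[15,0,-9],[35,0,-9],[52,0,-9],[60,0,-9],[63,0,-9]], "angular": [[-0.009,0,-0.003],[-0.009,0,-0.003],[-0.009,0,-0.003],[-0.009,0,-0.003],[-0.009,0,-0.003]]}}

```text
clock: 38.82
ee_pos: [0.419, 0.3904, 0.0329]
ee_rot: [0.706, 0.005, 0.708, -0.007]
ft_force: [-0.2, 0.1, -1.2]
gripper_width: 0.0108
```

{"api": "jog_arm", "payload": {"xyz": [[0,0,0],[0,0,0],[1,0,0],[2,0,0],[2,0,0]], "angular": [[0,0,0],[0,0,0],[0,0,0],[0,0,0],[0,0,0]]}}

```text
clock: 39.23
ee_pos: [0.4194, 0.3908, 0.0315]
ee_rot: [0.707, 0.005, 0.707, -0.006]
ft_force: [-0.1, -0.4, 0.3]
gripper_width: 0.0106
```

```bash
python3 -c "
from h import *
where();to([.419,.393,.030],-.0145)"
```

```text
39.2333 P [0.4194 0.3908 0.0315] yaw -0.0163 x [-0.001 -0.002 -1.   ] F [-0.1 -0.4  0.3] w 10.6
shift [ 1.5  2.2 -0.4] rot [-0.0018 -0.0008  0.002 ] clock 39.2333
```

{"api": "jog_arm", "payload": {"xyz": [[0,2,0],[1,2,0],[2,2,0],[2,2,0],[2,2,0]], "angular": [[0,0,0],[0,0,0],[0,0,0],[0,0,0],[0,0,0]]}}

```text
clock: 39.65
ee_pos: [0.4195, 0.3934, 0.03]
ee_rot: [0.707, 0.005, 0.707, -0.006]
ft_force: [-1.2, 0.3, 5.2]
gripper_width: 0.011
```

{"api": "jog_arm", "payload": {"xyz": [[0,0,0],[0,0,0],[0,0,0],[-5,0,0],[-15,0,0]], "angular": [[0,0,0],[0,0,0],[0,0,0],[0,0,0],[0,0,0]], "grip": 24}}

```text
clock: 40.07
ee_pos: [0.4187, 0.3924, 0.0442]
ee_rot: [0.706, 0.005, 0.708, -0.007]
ft_force: [-0.5, -0.0, 0.2]
gripper_width: 0.0238
```

{"api": "jog_arm", "payload": {"xyz": [[-25,0,0],[-60,0,0],[-90,-20,5],[-110,-50,10],[-120,-85,15]], "angular": [[0,0,0],[0,0,0],[0,0,0],[0,0,0],[0,0,0]], "grip": 50}}

```text
clock: 40.48
ee_pos: [0.4339, 0.3099, 0.1687]
ee_rot: [0.708, 0.005, 0.706, -0.004]
ft_force: [1.1, 0.2, 0.4]
gripper_width: 0.0491
```

{"api": "jog_arm", "payload": {"xyz": [[0,-40,6],[0,-80,12],[0,-120,18],[0,-160,24],[0,-200,30]], "angular": [[0,0,0],[-0.03,0,0],[-0.06,0,0],[-0.09,0,0],[-0.115,0,0]]}}

```text
clock: 40.9
ee_pos: [0.4615, 0.1078, 0.1696]
ee_rot: [0.708, -0.036, 0.705, 0.038]
ft_force: [1.9, -0.6, 0.3]
gripper_width: 0.0501
```

{"api": "jog_arm", "payload": {"xyz": [[0,-35,5],[0,-70,12],[0,-95,20],[0,-110,24],[0,-113,25]], "angular": [[0,0,0],[0,0,0],[0,0,0],[0,0,0],[0,0,0]]}}

```text
clock: 41.32
ee_pos: [0.4992, -0.0059, 0.1705]
ee_rot: [0.708, -0.035, 0.704, 0.035]
ft_force: [0.3, 0.1, 1.2]
gripper_width: 0.0499
```

```bash
python3 -c "
from h import *
where();check('tweez');check('brush');to([.4777,-.0083,.06],.099)"
```

```text
41.3167 P [ 0.4992 -0.0059  0.1705] yaw 0.0988 x [ 0.006  0.001 -1.   ] F [0.3 0.1 1.2] w 49.9
tweez match 0.36 shift x,y mm 0 0
brush match 0.97 shift x,y mm 0 0
shift [110.   -4.1 -21.6] rot [ 0.0036  0.0051 -0.0018] clock 41.4167
```

```bash
cat >> h.py <<'E'
def prof(n):
    c=arm.camera_info('wrist');im=arm.snapshot('wrist');hs=cv2.cvtColor(np.ascontiguousarray(im),cv2.COLOR_RGB2HSV)[:,:,1].astype(np.float32)
    x,y,a=TOOLS[n]; d=np.array([np.cos(a),np.sin(a)]);m=np.array([-d[1],d[0]]); o=np.arange(-32,32.1,1)
    for s in range(-70,30,12):
        X=np.array([x,y])+d*s/1000+m*o[:,None]/1000; p=w2p(c,np.c_[X,np.full(len(o),.008)]).astype(np.float32)
        v=cv2.remap(hs,p[None,:,0],p[None,:,1],cv2.INTER_LINEAR)[0]; print(s,o[v<75].astype(int).tolist(),int(np.median(v)))
E
python3 -c "
from h import *
prof('tweez')"
```

```text
-70 [-5, -4, -3, -2, -1, 0, 1, 2, 3] 107
-58 [-6, -5, -4, -3, 2, 3, 4] 110
-46 [-7, -6, -5, -4, 3, 4, 5, 6] 110
-34 [-9, -8, -7, -6, 5, 6, 7] 112
-22 [-10, -9, -8, -7, 5, 6, 7, 8] 111
-10 [-9, -8, -7, 6, 7, 8] 112
2 [-9, -8, -7, 6, 7, 8] 112
14 [-9, -8, -7, 6, 7, 8] 112
26 [-9, -8, -7, -6, 6, 7, 8] 112
```

The tweezers are where they were measured.

{"api": "jog_arm", "payload": {"xyz": [[20,-2,-10],[50,-4,-20],[80,-4,-22],[95,-4,-22],[100,-4,-22]], "angular": [[0.003,0.005,-0.002],[0.003,0.005,-0.002],[0.003,0.005,-0.002],[0.003,0.005,-0.002],[0.003,0.005,-0.002]]}}

```text
clock: 41.88
ee_pos: [0.474, -0.0048, 0.0675]
ee_rot: [0.704, -0.037, 0.708, 0.038]
ft_force: [0.0, -0.3, -0.4]
gripper_width: 0.0497
```

{"api": "jog_arm", "payload": {"xyz": [[10,0,0],[20,0,0],[28,0,0],[32,0,0],[34,0,0]], "angular": [[0,0,0],[0,0,0],[0,0,0],[0,0,0],[0,0,0]]}}

```text
clock: 42.3
ee_pos: [0.4739, -0.0046, 0.0331]
ee_rot: [0.704, -0.037, 0.708, 0.038]
ft_force: [-0.5, -0.1, 0.3]
gripper_width: 0.05
```

```bash
python3 -c "
from h import *
where();to([.4777,-.0083,.025],.099)"
```

```text
42.3 P [ 0.4739 -0.0046  0.0331] yaw 0.1052 x [-0.006  0.001 -1.   ] F [-0.5 -0.1  0.3] w 50.0
shift [ 8.1 -4.1  3.5] rot [ 0.0062 -0.0055 -0.0017] clock 42.3
```

{"api": "jog_arm", "payload": {"xyz": [[3,-4,3],[6,-4,3],[8,-4,3],[8,-4,3],[8,-4,3]], "angular": [[0.006,-0.005,-0.002],[0.006,-0.005,-0.002],[0.006,-0.005,-0.002],[0.006,-0.005,-0.002],[0.006,-0.005,-0.002]]}}

```text
clock: 42.72
ee_pos: [0.4772, -0.0083, 0.0251]
ee_rot: [0.706, -0.035, 0.706, 0.035]
ft_force: [0.0, 0.1, 0.0]
gripper_width: 0.0501
```

{"api": "jog_arm", "payload": {"xyz": [[0,0,0],[0,0,0],[0,0,0],[0,0,0],[0,0,0]], "angular": [[0,0,0],[0,0,0],[0,0,0],[0,0,0],[0,0,0]], "grip": 5, "force": 20}}

```text
clock: 43.13
ee_pos: [0.4773, -0.0083, 0.0252]
ee_rot: [0.706, -0.035, 0.706, 0.035]
ft_force: [0.4, -0.9, 0.3]
gripper_width: 0.021
```

{"api": "jog_arm", "payload": {"xyz": [[0,0,0],[0,0,0],[-8,0,0],[-30,0,0],[-65,0,0]], "angular": [[0,0,0],[0,0,0],[0,0,0],[0,0,0],[0,0,0]]}}

```text
clock: 43.55
ee_pos: [0.4746, -0.0082, 0.0889]
ee_rot: [0.704, -0.035, 0.709, 0.035]
ft_force: [0.3, 0.6, -0.6]
gripper_width: 0.0176
```

{"api": "jog_arm", "payload": {"xyz": [[-5,30,-1],[-5,66,-3],[-5,104,-5],[-5,142,-7],[-5,180,-8]], "angular": [[0.02,0,0],[0.04,0,0],[0.06,0,0],[0.09,0,0],[0.11,0,0]]}}

```text
clock: 43.97
ee_pos: [0.4483, 0.1715, 0.0948]
ee_rot: [0.705, 0.005, 0.709, -0.005]
ft_force: [0.5, 0.3, -0.6]
gripper_width: 0.0178
```

{"api": "jog_arm", "payload": {"xyz": [[0,40,-6],[0,85,-13],[0,130,-20],[0,165,-26],[0,177,-28]], "angular": [[0,0,0],[0,0,0],[0,0,0],[0,0,0],[0,0,0]]}}

```text
clock: 44.38
ee_pos: [0.4201, 0.357, 0.0962]
ee_rot: [0.705, 0.004, 0.709, -0.0]
ft_force: [-0.1, 1.4, -0.3]
gripper_width: 0.0176
```

{"api": "jog_arm", "payload": {"xyz": [[0,0,0],[0,0,0],[0,0,0],[0,0,0],[0,0,0]], "angular": [[0,0,0],[0,0,0],[0,0,0],[0,0,0],[0,0,0]]}}

```text
clock: 44.8
ee_pos: [0.4211, 0.3544, 0.0962]
ee_rot: [0.705, 0.005, 0.709, -0.002]
ft_force: [-0.1, 0.8, -1.0]
gripper_width: 0.0178
```

```bash
python3 -c "
from h import *
where();to([.426,.347,.035],-.0125)"
```

```text
44.8 P [0.4211 0.3544 0.0962] yaw -0.0091 x [-0.006  0.004 -1.   ] F [-0.1  0.8 -1. ] w 17.8
shift [61.1 -7.6  5.3] rot [ 0.0034 -0.0056 -0.004 ] clock 44.8
```

{"api": "jog_arm", "payload": {"xyz": [[5,-5,4],[20,-8,5],[42,-8,5],[55,-8,5],[60,-8,5]], "angular": [[0.003,-0.006,-0.004],[0.003,-0.006,-0.004],[0.003,-0.006,-0.004],[0.003,-0.006,-0.004],[0.003,-0.006,-0.004]]}}

```text
clock: 45.22
ee_pos: [0.4248, 0.3442, 0.0337]
ee_rot: [0.706, 0.004, 0.708, -0.006]
ft_force: [-1.0, 0.1, 0.1]
gripper_width: 0.0177
```

{"api": "jog_arm", "payload": {"xyz": [[0,0,0],[0,0,0],[0,0,0],[0,0,0],[0,0,0]], "angular": [[0,0,0],[0,0,0],[0,0,0],[0,0,0],[0,0,0]]}}

```text
clock: 45.63
ee_pos: [0.4254, 0.3448, 0.0346]
ee_rot: [0.707, 0.004, 0.707, -0.006]
ft_force: [0.4, 0.5, -0.8]
gripper_width: 0.0178
```

```bash
python3 -c "
from h import *
where();to([.426,.347,.030],-.0125)"
```

```text
45.6333 P [0.4254 0.3448 0.0346] yaw -0.0135 x [-0.001 -0.002 -1.   ] F [ 0.4  0.5 -0.8] w 17.8
shift [4.6 2.3 0.6] rot [-0.001  -0.0011  0.0021] clock 45.6333
```

{"api": "jog_arm", "payload": {"xyz": [[2,2,0],[4,2,0],[5,2,0],[5,2,0],[5,2,0]], "angular": [[0,0,0],[0,0,0],[0,0,0],[0,0,0],[0,0,0]]}}

```text
clock: 46.05
ee_pos: [0.4256, 0.3474, 0.0303]
ee_rot: [0.707, 0.004, 0.707, -0.005]
ft_force: [-1.1, 0.2, 4.9]
gripper_width: 0.0176
```

{"api": "jog_arm", "payload": {"xyz": [[0,0,0],[0,0,0],[0,0,0],[-5,0,0],[-15,0,0]], "angular": [[0,0,0],[0,0,0],[0,0,0],[0,0,0],[0,0,0]], "grip": 27}}

```text
clock: 46.47
ee_pos: [0.4247, 0.3466, 0.0445]
ee_rot: [0.706, 0.004, 0.708, -0.006]
ft_force: [0.9, 1.0, 0.3]
gripper_width: 0.0271
```

{"api": "jog_arm", "payload": {"xyz": [[-25,0,0],[-60,0,5],[-90,-20,15],[-115,-55,25],[-125,-90,35]], "angular": [[0,0,0],[0,0,0],[-0.04,0,0],[-0.08,0,0],[-0.123,0,0]], "grip": 50}}

```text
clock: 46.88
ee_pos: [0.4605, 0.2587, 0.1743]
ee_rot: [0.707, -0.041, 0.705, 0.041]
ft_force: [1.5, -0.4, -0.1]
gripper_width: 0.0493
```

{"api": "jog_arm", "payload": {"xyz": [[0,-30,10],[0,-65,20],[0,-90,27],[0,-105,30],[0,-110,32]], "angular": [[0,0,0],[0,0,0],[0,0,0],[0,0,0],[0,0,0]]}}

```text
clock: 47.3
ee_pos: [0.5061, 0.1493, 0.1753]
ee_rot: [0.708, -0.039, 0.705, 0.039]
ft_force: [-0.5, -0.1, -0.6]
gripper_width: 0.0499
```

{"api": "jog_arm", "payload": {"xyz": [[0,0,0],[0,0,0],[0,0,0],[0,0,0],[0,0,0]], "angular": [[0,0,0],[0,0,0],[0,0,0],[0,0,0],[0,0,0]]}}

```text
clock: 47.72
ee_pos: [0.5056, 0.1508, 0.1753]
ee_rot: [0.707, -0.04, 0.705, 0.04]
ft_force: [-0.3, 0.1, -0.8]
gripper_width: 0.0496
```

```bash
python3 -c "
from h import *
where();check('spat');check('brush');to([.4776,.1441,.025],.111)"
```

```text
47.7167 P [0.5056 0.1508 0.1753] yaw 0.1131 x [ 0.004  0.    -1.   ] F [-0.3  0.1 -0.8] w 49.6
spat match 0.96 shift x,y mm 7 1
brush match 0.32 shift x,y mm 26 -34
shift [150.1  -2.9 -29.2] rot [0.0014 0.004  0.0004] clock 47.8167
```

{"api": "jog_arm", "payload": {"xyz": [[25,-1,-10],[60,-3,-22],[95,-3,-29],[120,-3,-29],[130,-3,-29]], "angular": [[0,0,0],[0,0,0],[0,0,0],[0,0,0],[0,0,0]]}}

```text
clock: 48.23
ee_pos: [0.4747, 0.1436, 0.0418]
ee_rot: [0.705, -0.041, 0.707, 0.039]
ft_force: [0.4, -0.6, -0.2]
gripper_width: 0.0501
```

{"api": "jog_arm", "payload": {"xyz": [[0,0,0],[0,0,0],[0,0,0],[0,0,0],[0,0,0]], "angular": [[0,0,0],[0,0,0],[0,0,0],[0,0,0],[0,0,0]]}}

```text
clock: 48.65
ee_pos: [0.4761, 0.144, 0.0433]
ee_rot: [0.706, -0.04, 0.706, 0.04]
ft_force: [0.0, -0.1, 1.1]
gripper_width: 0.0501
```

```bash
python3 -c "
from h import *
where();to([.4776,.1441,.025],.111)"
```

```text
48.65 P [0.4761 0.144  0.0433] yaw 0.1132 x [ 0.001 -0.001 -1.   ] F [ 0.  -0.1  1.1] w 50.1
shift [18.3 -0.   1.5] rot [0.0022 0.0012 0.0009] clock 48.65
```

{"api": "jog_arm", "payload": {"xyz": [[6,0,1],[12,0,1],[17,0,1],[18,0,1],[18,0,1]], "angular": [[0,0,0],[0,0,0],[0,0,0],[0,0,0],[0,0,0]]}}

```text
clock: 49.07
ee_pos: [0.4765, 0.1439, 0.0245]
ee_rot: [0.706, -0.04, 0.706, 0.04]
ft_force: [-0.2, 0.4, 0.5]
gripper_width: 0.0499
```

{"api": "jog_arm", "payload": {"xyz": [[0,0,0],[0,0,0],[0,0,0],[0,0,0],[0,0,0]], "angular": [[0,0,0],[0,0,0],[0,0,0],[0,0,0],[0,0,0]], "grip": 5, "force": 20}}

```text
clock: 49.48
ee_pos: [0.4766, 0.1439, 0.0247]
ee_rot: [0.706, -0.04, 0.706, 0.04]
ft_force: [0.9, -0.1, -1.2]
gripper_width: 0.0212
```

{"api": "jog_arm", "payload": {"xyz": [[0,0,0],[0,0,0],[-8,0,0],[-30,0,0],[-65,0,0]], "angular": [[0,0,0],[0,0,0],[0,0,0],[0,0,0],[0,0,0]]}}

```text
clock: 49.9
ee_pos: [0.474, 0.1432, 0.0882]
ee_rot: [0.704, -0.041, 0.708, 0.039]
ft_force: [0.2, -0.1, -0.8]
gripper_width: 0.0154
```

{"api": "jog_arm", "payload": {"xyz": [[-5,35,-7],[-5,75,-15],[-5,115,-23],[-5,148,-29],[-5,160,-32]], "angular": [[0.03,0,0],[0.06,0,0],[0.09,0,0],[0.124,0,0],[0.124,0,0]]}}

```text
clock: 50.32
ee_pos: [0.4218, 0.305, 0.0943]
ee_rot: [0.705, 0.002, 0.709, -0.002]
ft_force: [-0.6, 0.6, -0.1]
gripper_width: 0.0154
```

{"api": "jog_arm", "payload": {"xyz": [[0,0,0],[0,0,0],[0,0,0],[0,0,0],[0,0,0]], "angular": [[0,0,0],[0,0,0],[0,0,0],[0,0,0],[0,0,0]]}}

```text
clock: 50.73
ee_pos: [0.4228, 0.3028, 0.0942]
ee_rot: [0.705, 0.003, 0.709, -0.003]
ft_force: [-1.2, 0.5, -0.3]
gripper_width: 0.0155
```

```bash
python3 -c "
from h import *
where();to([.427,.301,.034],-.0125)"
```

```text
50.7333 P [0.4228 0.3028 0.0942] yaw -0.0088 x [-0.005  0.    -1.   ] F [-1.2  0.5 -0.3] w 15.5
shift [60.1 -1.8  4.6] rot [ 0.0037 -0.0055 -0.    ] clock 50.7333
```

{"api": "jog_arm", "payload": {"xyz": [[10,0,4],[28,0,5],[46,0,5],[55,0,5],[59,0,5]], "angular": [[0.003,-0.005,0],[0.003,-0.005,0],[0.003,-0.005,0],[0.003,-0.005,0],[0.003,-0.005,0]]}}

```text
clock: 51.15
ee_pos: [0.4268, 0.301, 0.0331]
ee_rot: [0.706, 0.004, 0.708, -0.005]
ft_force: [-0.6, -0.0, -0.6]
gripper_width: 0.0158
```

{"api": "jog_arm", "payload": {"xyz": [[0,0,0],[0,0,0],[0,0,0],[0,0,0],[0,0,0]], "angular": [[0,0,0],[0,0,0],[0,0,0],[0,0,0],[0,0,0]]}}

```text
clock: 51.57
ee_pos: [0.4273, 0.3014, 0.0338]
ee_rot: [0.706, 0.004, 0.708, -0.005]
ft_force: [0.2, 0.2, -0.3]
gripper_width: 0.0159
```

```bash
python3 -c "
from h import *
where();to([.427,.301,.0295],-.0125)"
```

```text
51.5667 P [0.4273 0.3014 0.0338] yaw -0.0131 x [-0.002 -0.001 -1.   ] F [ 0.2  0.2 -0.3] w 15.9
shift [ 4.3 -0.4 -0.3] rot [-0.0006 -0.0018  0.0015] clock 51.5667
```

{"api": "jog_arm", "payload": {"xyz": [[2,0,0],[3,0,0],[4.5,0,0],[4.5,0,0],[4.5,0,0]], "angular": [[0,0,0],[0,0,0],[0,0,0],[0,0,0],[0,0,0]]}}

```text
clock: 51.98
ee_pos: [0.4275, 0.3016, 0.0297]
ee_rot: [0.707, 0.004, 0.708, -0.005]
ft_force: [-1.1, -0.6, 4.9]
gripper_width: 0.0157
```

{"api": "jog_arm", "payload": {"xyz": [[0,0,0],[0,0,0],[0,0,0],[-5,0,0],[-15,0,0]], "angular": [[0,0,0],[0,0,0],[0,0,0],[0,0,0],[0,0,0]], "grip": 25}}

```text
clock: 52.4
ee_pos: [0.4266, 0.3009, 0.0441]
ee_rot: [0.706, 0.004, 0.708, -0.006]
ft_force: [-0.6, 0.5, -0.2]
gripper_width: 0.0249
```

{"api": "jog_arm", "payload": {"xyz": [[-25,0,0],[-60,-5,5],[-90,-25,10],[-115,-55,15],[-125,-90,20]], "angular": [[0,0,0],[0,0,0],[0.01,0,0],[0.03,0,0],[0.045,0,0]], "grip": 50}}

```text
clock: 52.82
ee_pos: [0.4479, 0.213, 0.174]
ee_rot: [0.708, 0.02, 0.706, -0.019]
ft_force: [1.3, -0.7, -0.7]
gripper_width: 0.0492
```

{"api": "jog_arm", "payload": {"xyz": [[0,-38,7],[0,-76,14],[0,-114,21],[0,-152,28],[0,-185,35]], "angular": [[0,0,0],[0,0,0],[0,0,0],[0,0,0],[0,0,0]]}}

```text
clock: 53.23
ee_pos: [0.4725, 0.0238, 0.1749]
ee_rot: [0.708, 0.02, 0.705, -0.019]
ft_force: [0.9, 0.2, -0.4]
gripper_width: 0.0502
```

{"api": "jog_arm", "payload": {"xyz": [[0,-30,3],[0,-60,5],[0,-80,7],[0,-90,8],[0,-92,8]], "angular": [[0,0,0],[0,0,0],[0,0,0],[0,0,0],[0,0,0]]}}

```text
clock: 53.65
ee_pos: [0.4754, -0.0706, 0.1755]
ee_rot: [0.709, 0.022, 0.705, -0.021]
ft_force: [0.4, 0.0, 0.3]
gripper_width: 0.05
```

{"api": "jog_arm", "payload": {"xyz": [[0,0,0],[0,0,0],[0,0,0],[0,0,0],[0,0,0]], "angular": [[0,0,0],[0,0,0],[0,0,0],[0,0,0],[0,0,0]]}}

```text
clock: 54.07
ee_pos: [0.4755, -0.0694, 0.1755]
ee_rot: [0.709, 0.021, 0.705, -0.02]
ft_force: [-0.0, 0.1, 0.1]
gripper_width: 0.0501
```

```bash
python3 -c "
from h import *
where();check('brush');to([.4727,-.0693,.025],-.058)"
```

```text
54.0667 P [ 0.4755 -0.0694  0.1755] yaw -0.058 x [ 0.005  0.001 -1.   ] F [-0.   0.1  0.1] w 50.1
brush match 0.39 shift x,y mm 9 -21
shift [150.5  -0.   -3.5] rot [-0.0004  0.005  -0.0015] clock 54.1167
```

The brush match is poor, so it may have been knocked. Looking.

```bash
python3 - <<'E'
from h import *
import pickle
where();c=arm.camera_info('wrist');im=arm.snapshot('wrist');pickle.dump(c,open('w12.pkl','wb'));cv2.imwrite('w12_raw.png',im[:,:,::-1])
t=arm.snapshot('top')[:,:,::-1]
a=cv2.resize(im[:,:,::-1],(456,342),interpolation=cv2.INTER_CUBIC); b=cv2.resize(t[130:250,80:300],(627,342)[0:2],interpolation=cv2.INTER_CUBIC)
# stack: wrist (800x600 would be too small side by side) -> vertical
v=np.zeros((600,800,3),np.uint8); v[:300,:400]=cv2.resize(im[:,:,::-1],(400,300),interpolation=cv2.INTER_AREA); v[:300,400:]=cv2.resize(im[:230,100:407,::-1],(400,300),interpolation=cv2.INTER_CUBIC)
v[300:]=cv2.resize(t[140:260,80:400],(800,300),interpolation=cv2.INTER_CUBIC); cv2.imwrite('pics/w12.png',v); cv2.imwrite('top12_raw.png',t)
E
```

```text
54.1167 P [ 0.4754 -0.0697  0.1755] yaw -0.0584 x [ 0.005  0.001 -1.   ] F [-0.5 -1.6 -0.2] w 50.1
```

View pics/w12.png

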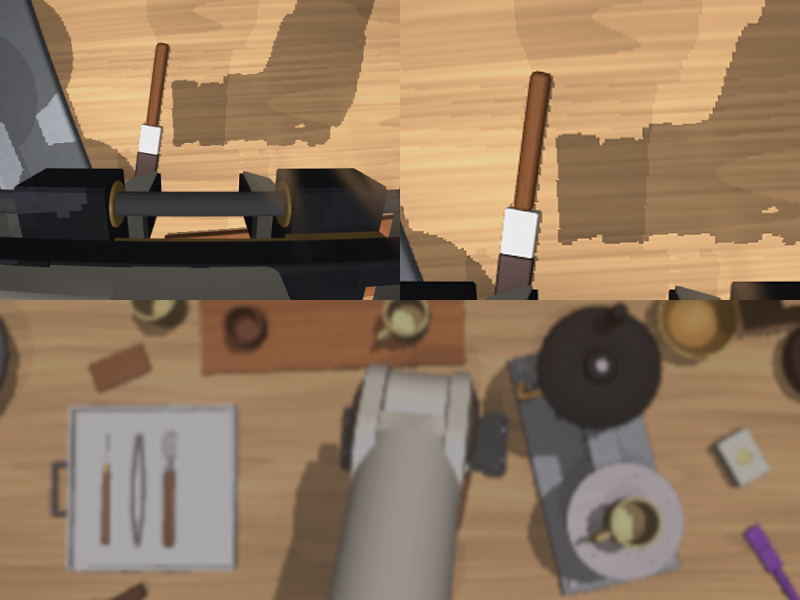

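The brush has been knocked aside. Its butt is at (540,72) and its ferrule start at (525,209) in the top-right panel. The needle, tweezers and spatula lie correctly in the tray.

```bash
python3 - <<'E'
from h import *
import pickle
c=pickle.load(open('w12.pkl','rb'))
f=lambda u,v:[100+(u-400)*.7675-.1,v*.7667-.1]
b,j,e=p2w(c,[f(540,73)],.006)[0],p2w(c,[f(526,209)],.006)[0],p2w(c,[f(518,257)],.006)[0]
d=(e-b)[:2];a=np.arctan2(d[1],d[0]);L=np.hypot(*d);G=b[:2]+d/L*.077
print(b,j,e,'handle L',np.hypot(*(j-b)[:2]),'yaw',a,np.arctan2(*(j-b)[1::-1]),'grip',G)
to([G[0],G[1],.06],a)
E
```

```text
[ 0.36518567 -0.10348431  0.006     ] [ 0.45495516 -0.12145853  0.006     ] [ 0.48942323 -0.13083277  0.006     ] handle L 0.09155126138590378 yaw -0.21667460697787805 -0.19761319490382406 grip [ 0.44038524 -0.12003802]
shift [115.2 -52.1 -32.6] rot [ 0.1575  0.0049 -0.0017] clock 54.2167
```

{"api": "jog_arm", "payload": {"xyz": [[10,-15,-10],[30,-35,-25],[55,-48,-34],[75,-51,-36],[85,-51,-36]], "angular": [[0.05,0.002,0],[0.1,0.005,0],[0.148,0.005,-0.002],[0.148,0.005,-0.002],[0.148,0.005,-0.002]]}}

```text
clock: 54.63
ee_pos: [0.4345, -0.1196, 0.0882]
ee_rot: [0.702, 0.074, 0.705, -0.074]
ft_force: [1.0, 0.8, -0.2]
gripper_width: 0.0503
```

{"api": "jog_arm", "payload": {"xyz": [[0,0,0],[0,0,0],[0,0,0],[0,0,0],[0,0,0]], "angular": [[0,0,0],[0,0,0],[0,0,0],[0,0,0],[0,0,0]]}}

```text
clock: 55.05
ee_pos: [0.4358, -0.1194, 0.0892]
ee_rot: [0.703, 0.073, 0.704, -0.074]
ft_force: [-0.2, 0.1, -0.4]
gripper_width: 0.0502
```

```bash
python3 -c "
from h import *
where();to([.437,-.1193,.025],-.205)
c=arm.camera_info('wrist');im=arm.snapshot('wrist');d=np.array([np.cos(.205),-np.sin(.205)]);m=np.array([d[1]*-1,d[0]]);o=np.arange(-30,31,1.)
for s in (-70,-60,-50,-40,-30):
    X=np.array([.437,-.1193])+d*s/1000+m*o[:,None]/1000;p=w2p(c,np.c_[X,np.full(61,.008)]).astype(np.float32)
    v=cv2.remap(np.ascontiguousarray(im[:,:,0]),p[None,:,0],p[None,:,1],cv2.INTER_LINEAR)[0];print(s,v.tolist())
"
```

```text
55.05 P [ 0.4358 -0.1194  0.0892] yaw -0.2085 x [-0.001 -0.    -1.   ] F [-0.2  0.1 -0.4] w 50.2
shift [64.2  0.4  1.3] rot [-0.0035 -0.0013  0.0007] clock 55.05
-70 [244, 244, 241, 239, 239, 239, 239, 237, 237, 237, 235, 235, 234, 233, 233, 232, 231, 230, 230, 229, 228, 228, 228, 229, 185, 111, 130, 145, 163, 169, 164, 150, 147, 98, 89, 83, 74, 64, 94, 135, 134, 134, 134, 135, 134, 135, 135, 135, 133, 132, 132, 129, 129, 128, 129, 127, 128, 130, 129, 131, 133]
-60 [161, 159, 143, 138, 136, 144, 222, 210, 130, 132, 133, 133, 135, 136, 136, 135, 137, 137, 137, 138, 139, 139, 140, 143, 86, 85, 104, 89, 96, 92, 91, 92, 92, 92, 87, 81, 73, 60, 111, 127, 127, 126, 125, 127, 127, 128, 128, 129, 129, 131, 132, 133, 131, 128, 129, 129, 129, 129, 131, 132, 135]
-50 [157, 157, 156, 157, 156, 157, 141, 137, 135, 135, 137, 135, 135, 135, 134, 133, 133, 133, 134, 134, 135, 135, 135, 140, 69, 69, 76, 84, 90, 92, 92, 91, 92, 91, 86, 78, 70, 67, 134, 136, 135, 136, 136, 135, 137, 138, 139, 140, 141, 143, 139, 132, 133, 135, 136, 137, 141, 142, 143, 145, 145]
-40 [158, 159, 153, 140, 141, 141, 142, 143, 144, 144, 145, 146, 145, 144, 141, 142, 141, 140, 139, 139, 139, 138, 137, 141, 68, 69, 75, 83, 89, 92, 90, 90, 91, 89, 81, 74, 68, 95, 144, 147, 149, 151, 153, 152, 148, 145, 145, 147, 148, 149, 151, 153, 154, 153, 151, 153, 151, 151, 151, 150, 150]
-30 [171, 156, 149, 149, 149, 148, 148, 148, 149, 147, 148, 147, 146, 147, 146, 146, 146, 146, 146, 144, 146, 146, 147, 120, 65, 71, 77, 84, 88, 89, 90, 90, 89, 88, 80, 73, 65, 111, 140, 139, 138, 138, 138, 138, 139, 140, 139, 138, 138, 136, 137, 137, 136, 138, 137, 139, 141, 141, 144, 145, 147]
```

{"api": "jog_arm", "payload": {"xyz": [[20,0,1],[40,0,1],[55,0,1],[62,0,1],[64,0,1]], "angular": [[0,0,0],[0,0,0],[0,0,0],[0,0,0],[0,0,0]]}}

```text
clock: 55.52
ee_pos: [0.4358, -0.1194, 0.0244]
ee_rot: [0.702, 0.073, 0.704, -0.074]
ft_force: [-0.2, -0.1, -1.1]
gripper_width: 0.05
```

{"api": "jog_arm", "payload": {"xyz": [[0,0,0],[0,0,0],[0,0,0],[0,0,0],[0,0,0]], "angular": [[0,0,0],[0,0,0],[0,0,0],[0,0,0],[0,0,0]], "grip": 5, "force": 20}}

```text
clock: 55.93
ee_pos: [0.4364, -0.1195, 0.025]
ee_rot: [0.703, 0.073, 0.704, -0.074]
ft_force: [0.3, -0.1, -0.1]
gripper_width: 0.0213
```

{"api": "jog_arm", "payload": {"xyz": [[0,0,0],[0,0,0],[-8,0,0],[-30,0,0],[-65,0,0]], "angular": [[0,0,0],[0,0,0],[0,0,0],[0,0,0],[0,0,0]]}}

```text
clock: 56.35
ee_pos: [0.4339, -0.1189, 0.0888]
ee_rot: [0.7, 0.074, 0.706, -0.074]
ft_force: [1.4, -0.8, -0.8]
gripper_width: 0.0136
```

{"api": "jog_arm", "payload": {"xyz": [[-5,30,-7],[-5,67,-16],[-5,105,-25],[-5,143,-34],[-5,182,-44]], "angular": [[-0.04,0,0],[-0.08,0,0],[-0.12,0,0],[-0.16,0,0],[-0.195,0,0]]}}

```text
clock: 56.77
ee_pos: [0.4285, 0.0696, 0.0949]
ee_rot: [0.705, 0.005, 0.71, -0.004]
ft_force: [0.9, -0.0, -0.2]
gripper_width: 0.0137
```

{"api": "jog_arm", "payload": {"xyz": [[0,40,-2],[0,80,-4],[0,120,-6],[0,150,-8],[0,165,-9]], "angular": [[0,0,0],[0,0,0],[0,0,0],[0,0,0],[0,0,0]]}}

```text
clock: 57.18
ee_pos: [0.4209, 0.24, 0.096]
ee_rot: [0.705, 0.004, 0.709, -0.001]
ft_force: [0.6, 0.1, -0.8]
gripper_width: 0.0135
```

{"api": "jog_arm", "payload": {"xyz": [[0,0,0],[0,0,0],[0,0,0],[0,0,0],[0,0,0]], "angular": [[0,0,0],[0,0,0],[0,0,0],[0,0,0],[0,0,0]]}}

```text
clock: 57.6
ee_pos: [0.4212, 0.238, 0.096]
ee_rot: [0.705, 0.004, 0.709, -0.003]
ft_force: [-0.2, -0.7, 0.6]
gripper_width: 0.0138
```

```bash
python3 -c "
from h import *
where();to([.423,.254,.034],-.0125)"
```

```text
57.6 P [0.4212 0.238  0.096 ] yaw -0.0101 x [-0.006  0.003 -1.   ] F [-0.2 -0.7  0.6] w 13.8
shift [62.  15.9  2.1] rot [ 0.0024 -0.0063 -0.0025] clock 57.6
```

{"api": "jog_arm", "payload": {"xyz": [[5,9,2],[20,16,2],[42,16,2],[55,16,2],[60,16,2]], "angular": [[0.002,-0.006,-0.002],[0.002,-0.006,-0.002],[0.002,-0.006,-0.002],[0.002,-0.006,-0.002],[0.002,-0.006,-0.002]]}}

```text
clock: 58.02
ee_pos: [0.4219, 0.2532, 0.0339]
ee_rot: [0.706, 0.004, 0.708, -0.005]
ft_force: [-0.6, -0.6, -1.0]
gripper_width: 0.0131
```

{"api": "jog_arm", "payload": {"xyz": [[0,0,0],[0,0,0],[0,0,0],[0,0,0],[0,0,0]], "angular": [[0,0,0],[0,0,0],[0,0,0],[0,0,0],[0,0,0]]}}

```text
clock: 58.43
ee_pos: [0.4226, 0.2536, 0.0347]
ee_rot: [0.707, 0.004, 0.708, -0.005]
ft_force: [-1.0, -0.2, -0.8]
gripper_width: 0.0134
```

```bash
python3 -c "
from h import *
where();to([.423,.254,.0295],-.0125)"
```

```text
58.4333 P [0.4226 0.2536 0.0347] yaw -0.0132 x [-0.001 -0.    -1.   ] F [-1.  -0.2 -0.8] w 13.4
shift [5.2 0.4 0.4] rot [-0.0007 -0.0013  0.0005] clock 58.4333
```

{"api": "jog_arm", "payload": {"xyz": [[2,0,0],[4,0,0],[5,0,0],[5,0,0],[5,0,0]], "angular": [[0,0,0],[0,0,0],[0,0,0],[0,0,0],[0,0,0]]}}

```text
clock: 58.85
ee_pos: [0.4229, 0.2537, 0.0303]
ee_rot: [0.707, 0.005, 0.707, -0.005]
ft_force: [-0.2, -0.8, 5.6]
gripper_width: 0.014
```

{"api": "jog_arm", "payload": {"xyz": [[0,0,0],[0,0,0],[0,0,0],[-5,0,0],[-15,0,0]], "angular": [[0,0,0],[0,0,0],[0,0,0],[0,0,0],[0,0,0]], "grip": 24}}

```text
clock: 59.27
ee_pos: [0.422, 0.2532, 0.0448]
ee_rot: [0.706, 0.004, 0.708, -0.005]
ft_force: [0.1, 0.3, 0.7]
gripper_width: 0.0239
```

{"api": "jog_arm", "payload": {"xyz": [[-30,0,0],[-70,0,0],[-110,0,0],[-150,0,0],[-190,0,0]], "angular": [[0,0,0],[0,0,0],[0,0,0],[0,0,0],[0,0,0]]}}

```text
clock: 59.68
ee_pos: [0.422, 0.2531, 0.2376]
ee_rot: [0.706, 0.004, 0.708, -0.005]
ft_force: [1.9, 1.0, -0.5]
gripper_width: 0.0244
```

{"api": "jog_arm", "payload": {"xyz": [[-20,30,-5],[-40,68,-10],[-60,105,-15],[-75,140,-25],[-85,175,-40]], "angular": [[0,0,0],[0,0,0],[0,0,0],[0,0,0],[0,0,0]]}}

```text
clock: 60.1
ee_pos: [0.3853, 0.4305, 0.326]
ee_rot: [0.707, 0.006, 0.707, -0.005]
ft_force: [1.1, 0.8, -0.6]
gripper_width: 0.0238
```

{"api": "jog_arm", "payload": {"xyz": [[0,30,-20],[0,60,-40],[0,90,-60],[0,120,-80],[0,145,-95]], "angular": [[0,0,0],[0,0,0],[0,0,0],[0,0,0],[0,0,0]]}}

```text
clock: 60.52
ee_pos: [0.2897, 0.5789, 0.3273]
ee_rot: [0.707, 0.006, 0.707, -0.004]
ft_force: [0.5, 0.1, -0.4]
gripper_width: 0.0241
```

{"api": "jog_arm", "payload": {"xyz": [[0,0,0],[0,0,0],[0,0,0],[0,0,0],[0,0,0]], "angular": [[0,0,0],[0,0,0],[0,0,0],[0,0,0],[0,0,0]]}}

```text
clock: 60.93
ee_pos: [0.2915, 0.5774, 0.3276]
ee_rot: [0.708, 0.007, 0.707, -0.005]
ft_force: [-0.2, -0.3, 0.4]
gripper_width: 0.024
```

```bash
python3 - <<'E'
from h import *
where();t=arm.snapshot('top')[:,:,::-1];s=arm.snapshot('scene')[:,:,::-1]
v=np.zeros((600,800,3),np.uint8); v[:360]=cv2.resize(t[115:265,70:403],(800,360),interpolation=cv2.INTER_CUBIC)
v[360:]=cv2.resize(s[150:279,120:440],(595,240),interpolation=cv2.INTER_CUBIC)[:, :595] if False else cv2.copyMakeBorder(cv2.resize(s[150:279,120:440],(595,240),interpolation=cv2.INTER_CUBIC),0,0,0,205,0)
cv2.imwrite('pics/final.png',v)
E
```

```text
60.9333 P [0.2915 0.5774 0.3276] yaw -0.0159 x [ 0.001  0.003 -1.   ] F [-0.2 -0.3  0.4] w 24.0
```

View pics/final.png

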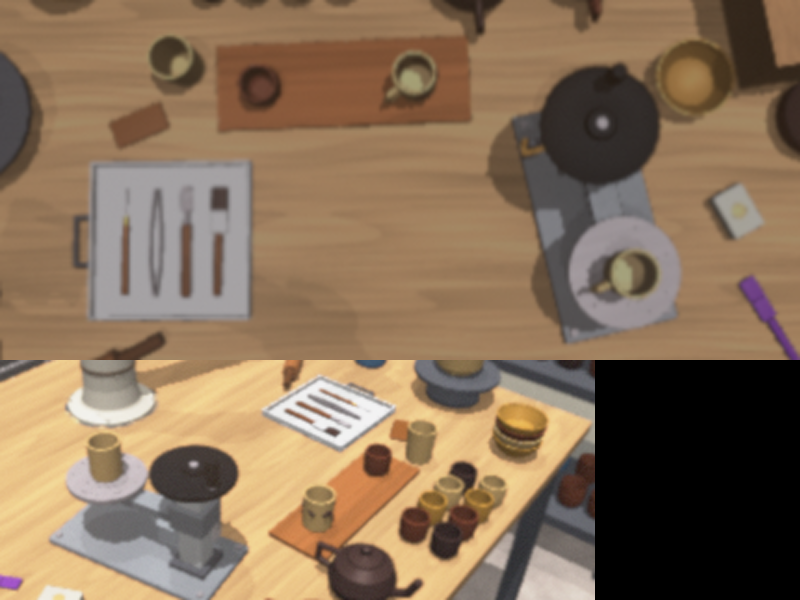

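The final view shows the tray in order from the handle: needle (125,240), tweezers (157,242), spatula (187,240) and brush (218,240), handles towards the robot. The dotted mug is upright on the board and the plain mug is on the raised platform. One quick centring check, then I hand in.

```bash
python3 - <<'E'
from h import *
c=arm.camera_info('top'); r=lambda u,v:[70+u/2.402-.3,115+v/2.4-.3]
p,m=p2w(c,[r(624.5,272)],.1436)[0],p2w(c,[r(633,272.5)],.2186)[0]; print(p,m,m-p); 
if np.hypot(*(m-p)[:2])<.008: arm.sign_off(); print('signed off')
E
```

```text
[ 0.3764259  -0.32229049  0.1436    ] [ 0.37707341 -0.31808036  0.2186    ] [0.0006475  0.00421013 0.075     ]
the job is handed in; nothing more can be done
signed off
```

The changeover is done and handed in at about 61 s of the 210 s allowed.

**Mugs:** The dotted mug now stands upright on the ware board, and the plain mug stands upright on the platform. I first set the plain mug down about 6 mm off centre, so I regripped it and moved it. The last top-view check put it about 4 mm from the middle, roughly the limit of what that camera can resolve.

**Height:** I cranked about three turns. In the close-up, the pointer and clip edges agreed to about 0.2 mm. That figure assumes their front faces are at the same depth, so the true error could be about 0.5 mm.

**Tools:** All four were present. From the pull-handle end they lie needle, tweezers, spatula, brush, side by side with handles towards the robot. The brush was knocked aside partway through; I found it again with the camera before picking it up.

**Other checks:** One automatic position check scored low for the tweezers, but their outline showed they hadn't moved. In the final picture, the purple brush and the other ware in view showed no sign of having been moved.

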